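# Open the dust extractor and fit its filter

## Robot

A 6-joint arm with a two-finger parallel gripper is mounted at the origin on a cart in front of the work surface, level with it; the furniture and walls round the work are solid. World frame = base frame: x ahead of the robot, y to its left, z up, the work surface at z = 0. Lengths are in mm, angles in rad, forces in N, time in s.
With the tool pointing down it reaches from about 350 to 775 mm from the base axis. Payload 5.5 kg.
Tool frame: the origin (TCP) lies at the very end of the fingers, on their centre line; the grasp point (between the pads) lies 19 mm behind it; x points along the fingers, z is the direction in which the jaws open and shut, and the axes are right-handed (so a half turn about x gives the same grasp; the last joint's range is limited). The gripper opens to 85 mm and grips with 20 to 120 N. Pads are 22 mm wide; open, the fingers measure 114 mm over their backs; the gripper's body (76 mm by 85 mm) begins 54 mm behind the grasp point. The pads swing forward as they close: fully open they stand 13 mm farther back than shut.
Start: joints at [1.131, 0.313, 0.046, 1.304, 0, 1.431], TCP at [169.839, 549.387, 231.323] pointing down, gripper open.
Joint ranges: [-2.76, 2.76], [-0.86, 1.69], [-1.03, 1.26], [-2.2, 2.34], [-1.47, 1.5], [-3.14, 3.14]. Speed limits (rad/s): [2.57, 2.57, 3.14, 3.14, 3.14, 3.14].

## Interface

Orientations are given as [roll, pitch, yaw] about the fixed x, y, z axes, in that order (R = Rz(yaw) Ry(pitch) Rx(roll)).
In Python, from workcell import bot gives the robot as it stands.
- The arm moves only by the shell command python3 -m pendant 'ROWS'. ROWS is JSON, one flat list of numbers, 7 for each row, row after row: the gripper's target within -1 to 1 (fully open at 1, half-way at 0, shut at -1), then the shift along the tool's x, y, z in m, then the turn, a rotation vector about the tool's x, y, z in degrees. A call has 1 to 20 rows; each row shifts and turns the pose as measured when the row begins, along the tool's axes as they then stand; what a row does not reach is not made up. A row lasts 1/8 s, in which the tool goes at most 62.5 mm and 10.7 degrees, less where a joint would pass 70% of its speed; a pose out of reach is approached as far as the arm can. A call is refused whole if a number of a shift passes 0.0625 or a number of a turn 10.7, either way. A call with a gripper value outside its range is refused whole. The fingers move at their own pace and stop on an object; the grip force is fixed at half the most. Time passes only in rows, so rows that do not move let the fingers close. It gives the time, the measured TCP pose, the force and the opening at its end, in the units of the state.
- bot.observe(): the state, without advancing time (a new reading comes with each control period).
- bot.read_camera(name): name is "scene" or "top"; returns the picture (400x640x3 uint8, red, green, blue); there is no depth.
- bot.calibration(name): a dict with "fx", "fy", "cx", "cy" (pixels), "extrinsics" (4x4, takes a point from world to camera coordinates). Camera axes: x right, y up, looking along -z (the intrinsics and any distortion apply to the point x, -y, -z); pixel columns grow to the right and rows downward; lengths in mm; the calibration is good to about 2 mm. A picture is of the moment at which its call begins. calibration takes no time and is no camera call.
- bot.job_done(): hands the job in, once; it reports no verdict.
The state is a dict: "time_s": time; "joint_positions": joint angles; "qvel": joint speeds; "tau": joint torques, N m; "ee_pos": TCP position; "orientation": TCP orientation; "ft_force": force on the tool from outside, world axes, zero at the start; "wrist_torque": the same for the moment, N m; "gripper_width": finger opening in mm.
Only numpy, scipy, OpenCV 4.12 (cv2) and the standard library are available. Lean on these libraries where they do the work, as an engineer would, in place of code of your own. Each camera call takes 0.05 s, during which the arm holds its last target.

## Task

Fit the new filter cartridge into the bench dust extractor: first turn both orange quarter-turn fasteners on its access panel fully clockwise to unlock them, then swing the panel up by its handle and all the way back past upright. Lower the cartridge, neck upwards, over the guide rod until it stands on the floor of the case, letting go only once it is down, and leave the panel open. Do not disturb the brush pot, the glaze jar or the timer.

Things in the scene. Friction and masses are not known exactly. Their poses are not given: they have to be found in the camera images.
- dust_box: Fixed grey open-topped case of a bench dust extractor, 170 (x) x 230 (y) x 120 mm high, walls and floor 6 mm thick. Origin at the centre of its underside on the table; its x points from the front (robot side, louvres) to the rear (hinge), y to the left, z up. The closed panel covers the whole top, overhanging 2 to 3 mm.
- panel (a joint): Blue access panel, 174 x 236 x 6 mm, 0.4 kg, hinged along the rear top edge of the case (axis parallel to the case's y). 0 = shut and level, 1.57 = upright, 1.9 = stop, leaning back. Stiff hinge (about 0.6 N m of friction): it stays at any angle. Its outside face lies 126 mm above the table when shut.
- panel_hinge (a point): Centre of the panel's hinge line, on the case's middle line, 85 mm behind its centre, 120 mm above the table.
- panel_handle (a point): Middle of the round steel bar handle on the panel, bar 10 mm thick, 64 mm long, parallel to the hinge and case y, standing 40 mm (to its centre) off the panel's outside face, 16 mm from the panel's front edge; 158 mm ahead of the hinge line and 46 mm above it when shut. Clear space of 35 mm under the bar.
- cam_left (a joint): Left (case +y) quarter-turn cam fastener, 138 mm ahead of the hinge line and 80 mm left of the middle. 0 = locked: wing and white pointer point to the front edge (along case x); 1.571 = end stop, unlocked: wing parallel to the front edge. Grows clockwise seen from outside (from above when shut). Below about 1.3 its tongue catches under a keeper and holds the panel shut. Friction about 0.06 N m, stays where left.
- cam_left_grip (a point): Centre of the left fastener's orange wing, 60 mm long, 12 mm thick, 24 mm tall, 21 mm above the panel's outside face (wing spans 9 to 33 mm above it). Its x axis runs along the wing, so its yaw turns with the joint. Origin on the turning axis.
- cam_right (a joint): Right (case -y) quarter-turn cam fastener, 80 mm right of the middle; otherwise as cam_left, also clockwise to unlock.
- cam_right_grip (a point): Centre of the right fastener's orange wing, as cam_left_grip.
- rod_foot (a point): Foot of the vertical steel guide rod, on the case floor, 6 mm above the table, on the middle line of the case and 10 mm ahead of its centre. The rod is 14 mm thick.
- rod_top (a point): Top of the guide rod, 100 mm above rod_foot (106 mm above the table, 14 mm below the case rim), under the shut panel.
- filter_center (a point): Loose filter cartridge, 96 mm tall, 0.15 to 0.3 kg, standing upright neck up; this point is on its axis half-way up, 48 mm above its foot. Pale pleated drum 84 mm across (86 over the pleats) and 62 mm high, then a plain black round neck 44 mm across and 34 mm high (62 to 96 mm above the foot), to grip. A straight 22 mm bore runs right through it.
- filter_foot (a point): Centre of the underside of the filter cartridge, on its axis.
- brush_pot: Bystander: clear pot holding brushes, up to about 178 mm across the brushes and 107 mm tall; origin at the centre of its underside.
- glaze_jar: Bystander: white jar with black lid, 51 mm across, 60 mm tall, standing loose near the case (another like it at the far right of the table is furniture); origin at the centre of its underside.
- timer: Bystander: round wind-up timer with green ribbed top, 63 mm across, 43 mm tall, standing loose near the case (another like it at the far right of the table is furniture); origin at the centre of its underside.
Not all that is in view belongs to the job. What is meant by the part that bears filter_center is not purple, and is the larger of those in its own colour.

How it is judged (in metres and radians):
On the way, in this order (a step that is already met when the one before it is completed fails the run):
1. both fasteners turned to unlocked, with the panel still shut (value of joint each of cam_left, cam_right above 1.35 rad and value of joint panel below 0.08 rad), for 0.1 s.
2. panel swung open past upright, the filter still outside (value of joint panel above 1.62 rad and horizontal distance between filter_foot and rod_foot above 0.05 m), for 0.2 s.
At the end, for the whole second after the job is handed in: Both fasteners are at 1.3 rad or more, the panel is open past upright (over 1.62 rad) and still; the filter stands neck up on the case floor over the rod (foot within 5 mm of the floor, within 7 mm of the rod's axis, tilt under 0.08 rad), released and at rest (value of joint each of cam_left, cam_right above 1.3 rad and value of joint panel above 1.62 rad and horizontal distance between filter_foot and rod_foot below 0.007 m and z of filter_foot in the frame of rod_foot below 0.005 m and angle between filter_foot's own z axis and vertical below 0.08 rad and z of filter_center in the frame of rod_foot above 0.04 m and linear speed of filter below 0.02 m/s and velocity of joint panel below 0.05 rad/s); the robot touches nothing.
It fails at once if the panel is forced up while a fastener is still locked (value of joint panel above 0.1 rad and value of joint any of cam_left, cam_right below 1.2 rad).
It fails at once if the filter is let go over the rod more than 15 mm above the floor of the case (horizontal distance between filter_foot and rod_foot below 0.04 m and z of filter_foot in the frame of rod_foot above 0.015 m and contact force between filter and the fingers below 0.1 N).
It fails at once if a bystander is moved more than 30 mm (distance of any of brush_pot, glaze_jar, timer from where it was at the start of the episode above 0.03 m).
It also fails if it takes over 69 s, if anything falls off the work surface, if the arm or the gripper's body presses on something with over 40 N, if the wrist force passes 120 N, or if a joint passes its speed limit or range.

## Working session

There is one attempt and no reset: what is moved stays moved. The work goes in short steps, Python scripts to look and compute and a shell command to move; the robot and the scene stay as the last step left them, time stands still between calls to the robot, and variables do not carry over. Pictures are saved under pics/ and viewed, and the job is handed in when it is done.

```bash
ls; mkdir -p pics; python3 - <<'E'
from workcell import bot
import cv2
print(bot.observe())
for n in("scene","top"):
    im=bot.read_camera(n); cv2.imwrite(f"pics/{n}0.png",im[:,:,::-1]); c=bot.calibration(n); print(n,c)
E
```

```text
pics
{'time_s': 0.0, 'joint_positions': array([ 1.13139089e+00,  3.13993182e-01,  4.49067849e-02,  1.30360675e+00,
       -1.04067546e-05,  1.43120873e+00]), 'qvel': array([ 0.00103203, -0.00103375, -0.00083205, -0.00114323,  0.00066949,
       -0.00110433]), 'tau': array([-1.93994325e-03, -4.80630970e+01,  2.98531777e+01,  1.94044621e-02,
       -5.36668922e-04, -1.22917591e-06]), 'ee_pos': array([169.59325072, 548.84526103, 230.38347717]), 'orientation': array([ 3.00749142,  1.56889948, -2.00471539]), 'ft_force': array([-0.31426352, -0.18300465,  0.05400286]), 'wrist_torque': array([-0.06787409,  0.05546387,  0.02266915]), 'gripper_width': 85.01784984617947}
scene {'fx': 424.4066314678399, 'fy': 424.4066314678399, 'cx': 321.0284159147768, 'cy': 199.8802229587419, 'extrinsics': array([[ 5.58067520e-01, -8.29718291e-01,  1.13225721e-02,
        -3.02877668e+02],
       [ 4.20068796e-01,  2.94252586e-01,  8.58462359e-01,
        -3.13115886e+02],
       [-7.15613618e-01, -4.74323700e-01,  5.12751575e-01,
        -9.61843258e+02],
       [ 0.00000000e+00,  0.00000000e+00,  0.00000000e+00,
         1.00000000e+00]])}
top {'fx': 368.4620158596758, 'fy': 368.4620158596758, 'cx': 316.7113557001737, 'cy': 199.81733553033035, 'extrinsics': array([[-1.99875389e-02, -9.99584593e-01, -2.07639270e-02,
         1.72769852e+01],
       [ 9.94654054e-01, -2.19848142e-02,  1.00895896e-01,
        -5.46333636e+02],
       [-1.01310474e-01, -1.86362635e-02,  9.94680289e-01,
        -1.14618474e+03],
       [ 0.00000000e+00,  0.00000000e+00,  0.00000000e+00,
         1.00000000e+00]])}
```

View pics/scene0.png

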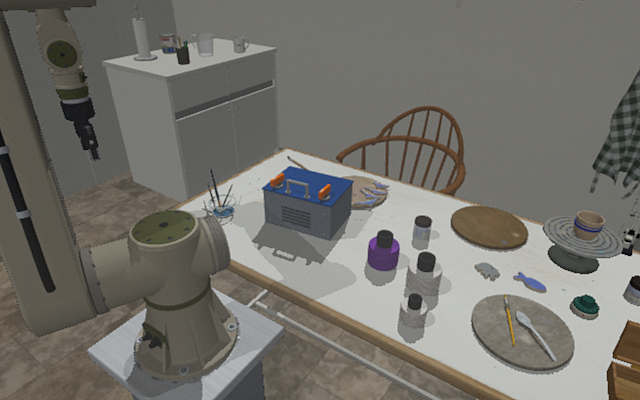

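View pics/top0.png

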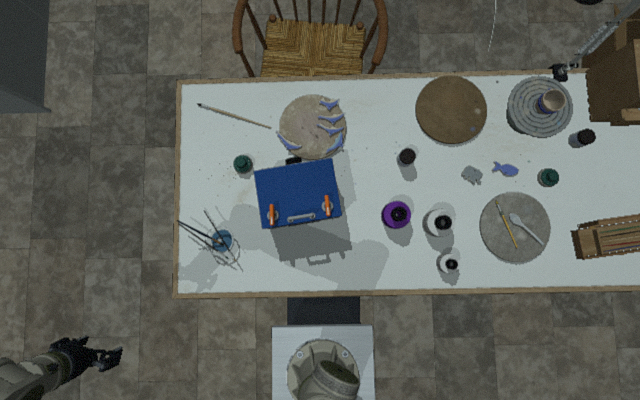

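Cartridge candidates (top view): purple at (397,214), which is ruled out; pale large at (438,222); pale small at (450,261). I choose the larger pale one at (438,222). The next step is a close crop to check it, plus measurements.

```bash
cat > h.py <<'E'
import numpy as np, cv2
from workcell import bot
C={n:bot.calibration(n) for n in("scene","top")}
def proj(n,P):
    c=C[n];E=c["extrinsics"];p=E[:3,:3]@np.asarray(P,float)+E[:3,3]
    return np.array([c["cx"]+c["fx"]*p[0]/-p[2], c["cy"]+c["fy"]*(-p[1])/-p[2]])
def ray(n,uv):
    c=C[n];E=c["extrinsics"];R=E[:3,:3]
    d=np.array([(uv[0]-c["cx"])/c["fx"],-(uv[1]-c["cy"])/c["fy"],-1.])
    return -R.T@E[:3,3], R.T@d
def onz(n,uv,z):
    o,d=ray(n,uv); return o+d*(z-o[2])/d[2]
def tri(a,b):
    o1,d1=ray("scene",a);o2,d2=ray("top",b)
    A=np.array([d1,-d2]).T;t=np.linalg.lstsq(A,o2-o1,rcond=None)[0]
    p,q=o1+t[0]*d1,o2+t[1]*d2; return (p+q)/2,np.linalg.norm(p-q)
def blobs(m,amin=15):
    n,l,s,c=cv2.connectedComponentsWithStats(m.astype(np.uint8)); return [(s[i,4],c[i].round(2),s[i,:4],l==i) for i in range(1,n) if s[i,4]>=amin]
E
python3 - <<'E'
from h import *
t=cv2.imread("pics/top0.png");s=cv2.imread("pics/scene0.png")
ims=dict(top=t,scene=s)
for n,im in ims.items():
    h=cv2.cvtColor(im,cv2.COLOR_BGR2HSV)
    org=(h[...,0]>3)&(h[...,0]<18)&(h[...,1]>170)&(h[...,2]>110)
    for b in blobs(org,25): print(n,"orange",b[0],b[1],b[2],onz(n,b[1],150).round(1))
    blue=(h[...,0]>104)&(h[...,0]<120)&(h[...,1]>150)
    b=max(blobs(blue,100),key=lambda b:b[0]); m=b[3].astype(np.uint8)
    if n=="top":
        cs=cv2.findContours(m,cv2.RETR_EXTERNAL,cv2.CHAIN_APPROX_NONE)[0]
        cc=np.concatenate(cs); P=np.array([onz(n,p[0],126)[:2] for p in cc],np.float32)
        print("panel rect",cv2.minAreaRect(P))
    blk=(h[...,2]<45)
    for b in blobs(blk,25):
        if 380<b[1][0]<470 and 140<b[1][1]<340: print(n,"black",b[0],b[1],b[2],onz(n,b[1],96).round(1))
a=cv2.resize(t[130:290,160:480],None,fx=2.4,fy=2.4,interpolation=cv2.INTER_CUBIC)
cv2.imwrite("pics/tc.png",a)
a=cv2.resize(s[140:350,180:460],None,fx=2.7,fy=2.7,interpolation=cv2.INTER_CUBIC)
cv2.imwrite("pics/sc.png",a)
E
```

```text
top orange 37 [326.51 201.43] [325 196   4  13] [528.9 -24.3 150. ]
top orange 34 [271.03 210.18] [270 205   3  12] [507.3 134.4 150. ]
panel rect ((558.4322509765625, 60.978431701660156), (174.2261505126953, 232.2599639892578), 8.322652816772461)
top black 178 [407.05 156.14] [400 149  15  15] [ 666.2 -271.1   96. ]
top black 163 [398.61 213.75] [391 207  16  14] [ 492.6 -238.3   96. ]
top black 156 [442.72 222.27] [435 216  16  14] [ 464.6 -367.2   96. ]
top black 74 [451.18 263.93] [446 260  11   9] [ 342.4 -385.2   96. ]
scene orange 60 [277.02 179.12] [271 173  13  13] [496.8 134.1 150. ]
scene orange 57 [323.75 190.91] [319 184  11  15] [518.3 -24.  150. ]
```

View pics/tc.png

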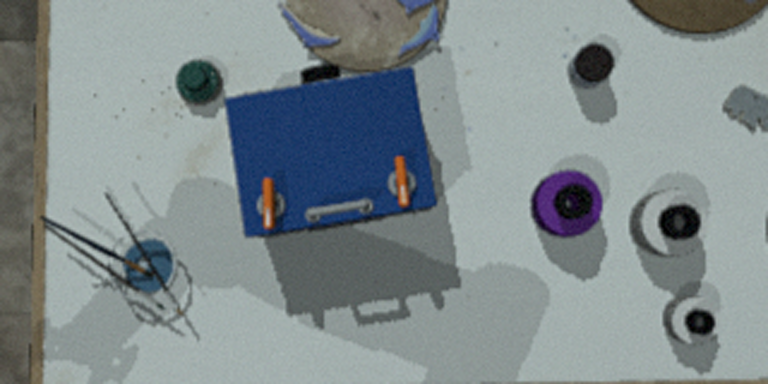

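View pics/sc.png

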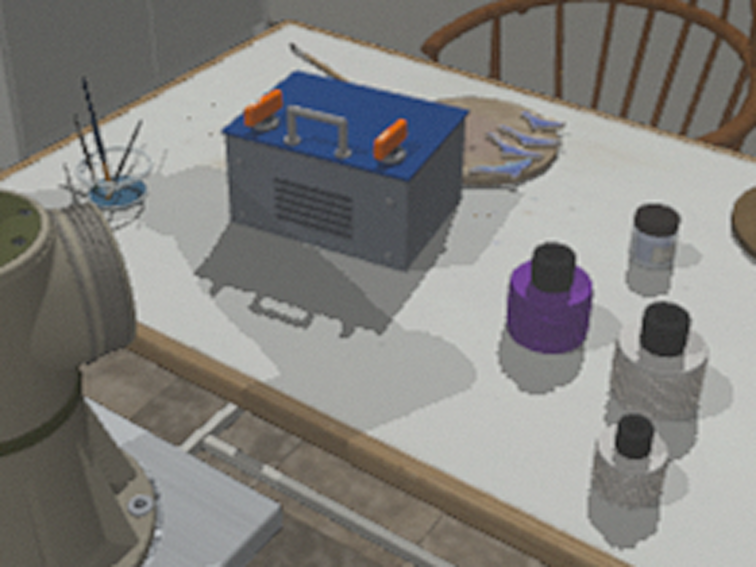

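```bash
python3 - <<'E'
from h import *
t=cv2.imread("pics/top0.png");s=cv2.imread("pics/scene0.png")
R={}
for n,im in dict(top=t,scene=s).items():
    b,g,r=[im[...,i].astype(int) for i in range(3)]
    m=(r-b>50)&(r-g>35)
    m[:, :230]=0; m[:,350:]=0; m[:150]=0;m[235:]=0
    bl=sorted(blobs(m,25),key=lambda b:b[1][0]); R[n]=bl
    for q in bl:
        ys,xs=np.nonzero(q[3]); 
        P=np.array([onz(n,(x,y),159 if n=="top" else 147)[:2] for x,y in zip(xs,ys)],np.float32)
        print(n,q[0],q[1],q[2],P.mean(0),cv2.minAreaRect(P))
for i in (0,1): print(tri(R["scene"][i][1],R["top"][i][1]))
# filter neck: black blobs
h=cv2.cvtColor(s,cv2.COLOR_BGR2HSV)
for q in blobs(h[...,2]<60,25):
    if 380<q[1][0]<450 and 200<q[1][1]<330: print("scene dark",q[:3])
h=cv2.cvtColor(t,cv2.COLOR_BGR2HSV)
for q in blobs(h[...,2]<60,25):
    if 380<q[1][0]<470 and 140<q[1][1]<300: print("top dark",q[:3],onz("top",q[1],96))
for n,im,(x,y) in (("top",t,(438,225)),("scene",s,(425,280))):
    cv2.imwrite(f"pics/f_{n}.png",cv2.resize(im[y-40:y+40,x-50:x+50],None,fx=7,fy=7,interpolation=cv2.INTER_NEAREST))
E
```

```text
top 74 [271.5  213.82] [270 204   4  21] [496.30432 131.8164 ] ((495.8611755371094, 131.81004333496094), (8.514841079711914, 56.68449401855469), 89.5894775390625)
top 75 [326.87 204.68] [325 195   5  21] [518.8128   -25.069355] ((517.9501953125, -25.427907943725586), (11.286300659179688, 56.66191101074219), 88.72444152832031)
scene 104 [277.03 179.33] [271 173  13  14] [500.32648 136.9761 ] ((501.063232421875, 137.68161010742188), (87.05714416503906, 32.53904342651367), 3.1587860584259033)
scene 95 [323.92 190.98] [319 184  11  15] [522.95935  -21.658472] ((523.769775390625, -20.482511520385742), (88.5080337524414, 23.63416862487793), 7.174674987792969)
(array([496.67307544, 133.49716605, 149.47646255]), np.float64(0.8110767755115705))
(array([519.27308413, -24.67473435, 149.55275848]), np.float64(1.1920396593783273))
scene dark (np.int32(67), array([422.78, 222.27]), array([415, 216,  16,  11], dtype=int32))
scene dark (np.int32(227), array([384.35, 239.11]), array([377, 231,  16,  17], dtype=int32))
scene dark (np.int32(273), array([425.84, 261.9 ]), array([417, 252,  18,  20], dtype=int32))
scene dark (np.int32(173), array([414.46, 301.6 ]), array([408, 294,  14,  16], dtype=int32))
top dark (np.int32(189), array([406.96, 156.09]), array([399, 149,  16,  15], dtype=int32)) [ 666.36089071 -270.79733069   96.        ]
top dark (np.int32(182), array([398.47, 213.76]), array([391, 207,  16,  15], dtype=int32)) [ 492.57186203 -237.89027382   96.        ]
top dark (np.int32(33), array([384.79, 220.67]), array([382, 212,  10,  16], dtype=int32)) [ 472.88755813 -196.55589023   96.        ]
top dark (np.int32(184), array([442.79, 222.29]), array([435, 216,  17,  14], dtype=int32)) [ 464.51792381 -367.43557468   96.        ]
top dark (np.int32(92), array([451.23, 263.98]), array([446, 259,  12,  11], dtype=int32)) [ 342.2537764  -385.34365362   96.        ]
```

View pics/f_top.png

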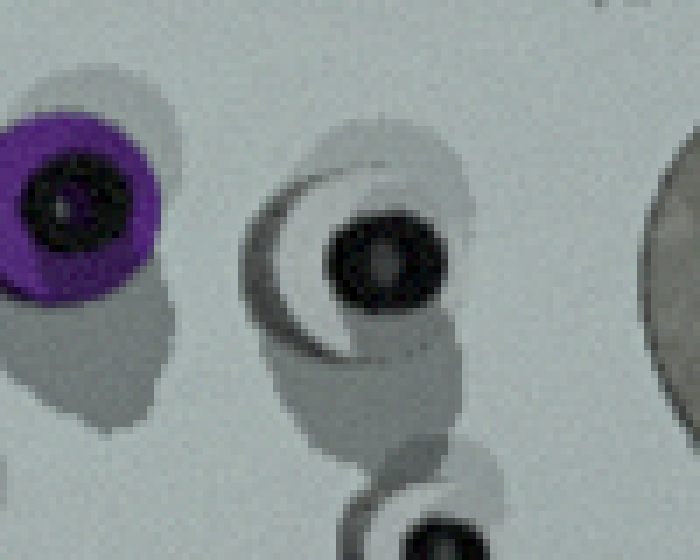

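View pics/f_scene.png

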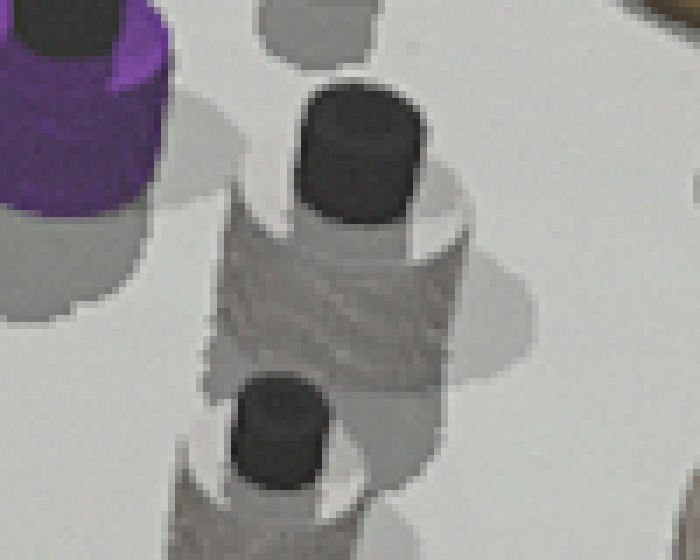

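Top view: larger pale cartridge with black neck, bore at about (443,222); the purple one and the small one, about (451,264), are decoys. Wings triangulate to z≈149, consistent with 147. Next are the wing angles and a helper to turn targets into tool-frame shifts.

```bash
cat >> h.py <<'E'
from scipy.spatial.transform import Rotation as Ro
def down(yaw,tilt=0):
    # tool x down; tool z (jaw axis) along world heading yaw
    x=np.array([0,0,-1.]);z=np.array([np.cos(yaw),np.sin(yaw),0]);y=np.cross(z,x)
    return Ro.from_matrix(np.array([x,y,z]).T)
def go(P,yaw,flip=None):
    o=bot.observe();R=Ro.from_euler("xyz",o["orientation"]);best=None
    for k in (0,np.pi):
        T=down(yaw+k);r=(R.inv()*T).as_rotvec(degrees=True)
        j6=o["joint_positions"][5]+np.radians(r[0])
        print("yaw",round(np.degrees(yaw+k),1),"rotvec deg",r.round(1))
    print("shift tool mm",R.inv().apply(np.asarray(P)-o["ee_pos"]).round(1),"t",o["time_s"],"tcp",o["ee_pos"].round(1),"j",o["joint_positions"].round(2),"F",o["ft_force"].round(1),"w",round(o["gripper_width"],1))
    z=R.apply([0,0,1]);print("jaw yaw",np.degrees(np.arctan2(z[1],z[0])).round(1),"toolx",R.apply([1,0,0]).round(3))
E
python3 - <<'E'
from h import *
t=cv2.imread("pics/top0.png")
b,g,r=[t[...,i].astype(int) for i in range(3)]
m=(r-b>50)&(r-g>35); m[:, :230]=0; m[:,350:]=0; m[:150]=0;m[235:]=0
for q in sorted(blobs(m,25),key=lambda b:b[1][0]):
    ys,xs=np.nonzero(q[3]); w=(r-b)[ys,xs]
    P=np.array([onz("top",(x,y),159)[:2] for x,y in zip(xs,ys)],np.float32)
    d=cv2.fitLine(P,cv2.DIST_L2,0,.01,.01).ravel(); print("wing yaw",np.degrees(np.arctan2(d[1],d[0])))
h=cv2.cvtColor(t,cv2.COLOR_BGR2HSV)
blue=(h[...,0]>104)&(h[...,0]<120)&(h[...,1]>150)
bb=max(blobs(blue,100),key=lambda b:b[0])
cs=cv2.findContours(bb[3].astype(np.uint8),cv2.RETR_EXTERNAL,cv2.CHAIN_APPROX_NONE)[0]
ap=cv2.approxPolyDP(cs[0],6,True)[:,0]; print([ (tuple(p),onz("top",p,126).round(1)[:2]) for p in ap])
go([497,133,230],np.radians(90))
E
```

```text
wing yaw 0.8919146
wing yaw 4.028484
[((np.int32(331), np.int32(159)), array([656.6, -40.6])), ((np.int32(254), np.int32(172)), array([623.2, 187.4])), ((np.int32(262), np.int32(226)), array([463.6, 164.5])), ((np.int32(340), np.int32(215)), array([490.8, -62.8]))]
yaw 90.0 rotvec deg [-17.2  -0.1  -0. ]
yaw 270.0 rotvec deg [ 1.628e+02 -0.000e+00  1.000e-01]
shift tool mm [   0.9 -435.6 -300.7] t 0.1 tcp [169.6 548.9 230.5] j [1.13 0.31 0.05 1.3  0.   1.43] F [ 0.3 -1.  -0.1] w 85.4
jaw yaw 72.8 toolx [-0.001 -0.001 -1.   ]
```

```bash
python3 -m pendant '[0,0,-0.0484,-0.0334,0,0,0, 0,0,-0.0484,-0.0334,0,0,0, 0,0,-0.0484,-0.0334,0,0,0, 0,0,-0.0484,-0.0334,0,0,0, 0,0,-0.0484,-0.0334,0,0,0, 0,0,-0.0484,-0.0334,0,0,0, 0,0,-0.0484,-0.0334,0,0,0, 0,0,-0.0484,-0.0334,0,0,0, 0,0,-0.04,-0.027,0,0,0, 0,0,0,0,-8,0,0, 0,0,0,0,-8,0,0]'; python3 - <<'E'
from h import *
go([496.5,133,137],np.radians(91))
E
```

```text
time_s: 1.48
ee_pos: [500.2, 128.6, 225.8]
orientation: [2.227, 1.565, -2.496]
ft_force: [-0.2, -0.1, -0.2]
gripper_width: 42.6
yaw 91.0 rotvec deg [-1.6 -0.2 -0.3]
yaw 271.0 rotvec deg [178.4  -0.4   0.3]
shift tool mm [88.8  3.3  4.7] t 1.475 tcp [500.2 128.6 225.8] j [ 0.1   0.21 -0.11  1.26 -0.    0.11] F [-0.2 -0.1 -0.2] w 42.6
jaw yaw 89.4 toolx [-0.005 -0.004 -1.   ]
```

```bash
python3 -m pendant '[0,0.03,0.0033,0.0047,-1.6,0,0, 0,0.03,0,0,0,0,0, 0,0,0,0,0,0,0]'; python3 - <<'E'
from h import *
go([496.5,133,137],np.radians(91))
for n in C:
    im=bot.read_camera(n);u=proj(n,[500,130,150]).astype(int);cv2.imwrite(f"pics/{n}1.png",cv2.resize(im[max(u[1]-50,0):u[1]+50,u[0]-60:u[0]+60,::-1],None,fx=5,fy=5,interpolation=cv2.INTER_CUBIC))
E
```

```text
time_s: 1.85
ee_pos: [496.4, 132.4, 163.7]
orientation: [2.097, 1.563, -2.598]
ft_force: [-0.2, 1.0, -0.6]
gripper_width: 42.4
yaw 91.0 rotvec deg [ 0.  -0.2 -0.4]
yaw 271.0 rotvec deg [-180.     0.6   -0.3]
shift tool mm [26.7 -0.3  0.7] t 1.85 tcp [496.4 132.4 163.7] j [ 0.11  0.23 -0.23  1.11 -0.    0.09] F [-0.2  1.  -0.6] w 42.4
jaw yaw 91.0 toolx [-0.006 -0.004 -1.   ]
```

View pics/top1.png

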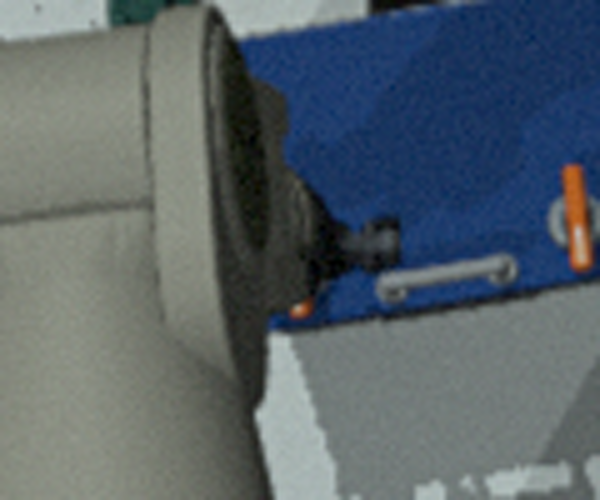

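View pics/scene1.png

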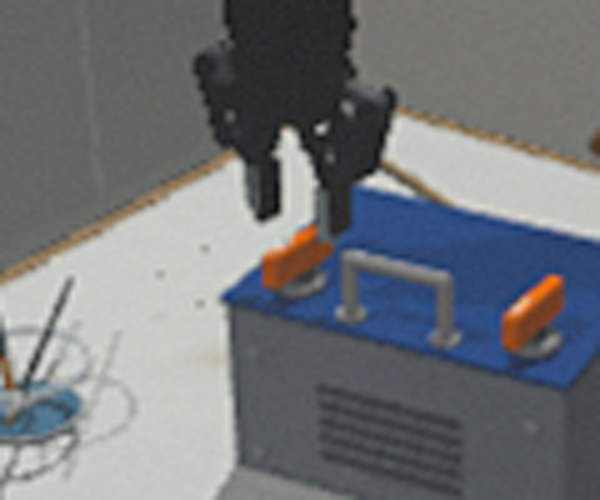

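Scene crop: fingers straddle the left wing, at about (290,255), with the right finger well clear of the handle. I'll go down and close.

```bash
python3 -m pendant '[0,0.025,0,0.0007,0,0,0, 0,0.002,0,0,0,0,0, -1,0,0,0,0,0,0, -1,0,0,0,0,0,0, -1,0,0,0,0,0,0, -1,0,0,0,0,0,0]'; python3 - <<'E'
from h import *
go([496.5,133,137],np.radians(91))
E
```

```text
time_s: 2.7
ee_pos: [501.8, 134.0, 144.7]
orientation: [-1.877, 1.564, -0.288]
ft_force: [-0.2, 0.2, -5.4]
gripper_width: 10.0
yaw 91.0 rotvec deg [ 0.  -0.1  0.4]
yaw 271.0 rotvec deg [-180.    -0.6   -0.2]
shift tool mm [ 7.6  5.3 -0.9] t 2.7 tcp [501.8 134.  144.7] j [ 0.11  0.25 -0.26  1.06 -0.    0.09] F [-0.2  0.2 -5.4] w 10.0
jaw yaw 91.0 toolx [ 0.006 -0.002 -1.   ]
```

```bash
python3 - <<'E'
from h import *
go([496.5,133,137],np.radians(91))
for n in ["scene"]:
    im=bot.read_camera(n);u=proj(n,[500,130,150]).astype(int);cv2.imwrite(f"pics/{n}2.png",cv2.resize(im[max(u[1]-50,0):u[1]+50,u[0]-60:u[0]+60,::-1],None,fx=6,fy=6,interpolation=cv2.INTER_CUBIC))
go([496.5,133,137],np.radians(91))
E
```

```text
yaw 91.0 rotvec deg [ 0.  -0.1  0.4]
yaw 271.0 rotvec deg [-180.    -0.6   -0.2]
shift tool mm [ 7.6  5.3 -0.9] t 2.7 tcp [501.8 134.  144.7] j [ 0.11  0.25 -0.26  1.06 -0.    0.09] F [-0.2  0.2 -5.4] w 10.0
jaw yaw 91.0 toolx [ 0.006 -0.002 -1.   ]
yaw 91.0 rotvec deg [ 0.  -0.1  0.4]
yaw 271.0 rotvec deg [-180.    -0.6   -0.2]
shift tool mm [ 7.6  5.3 -0.9] t 2.75 tcp [501.8 134.  144.7] j [ 0.11  0.25 -0.26  1.06 -0.    0.09] F [ 1.   0.5 -3.1] w 10.5
jaw yaw 91.0 toolx [ 0.006 -0.002 -1.   ]
```

View pics/scene2.png

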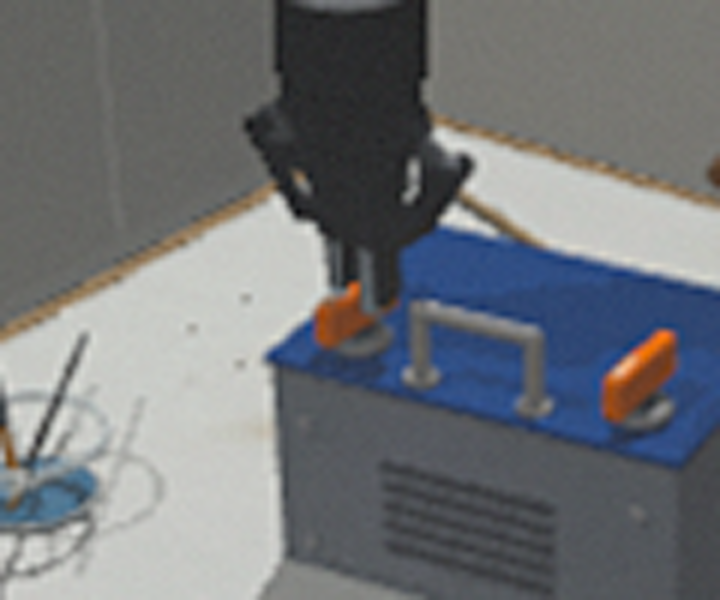

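```bash
python3 -m pendant '[-0.4,0,0,0,0,0,0, -0.4,0,0,0,0,0,0, -0.4,0.005,0.0053,-0.001,0,0,0, -0.4,0,0,0,0,0,0]'; python3 - <<'E'
from h import *
go([496.5,133,139],np.radians(91))
E
```

```text
time_s: 3.25
ee_pos: [496.9, 132.8, 140.7]
orientation: [-1.814, 1.562, -0.226]
ft_force: [-1.0, 0.6, -0.0]
gripper_width: 26.2
yaw 91.0 rotvec deg [ 0.  -0.1  0.5]
yaw 271.0 rotvec deg [-180.    -0.8   -0.2]
shift tool mm [1.7 0.5 0.2] t 3.25 tcp [496.9 132.8 140.7] j [ 0.11  0.24 -0.28  1.04 -0.    0.09] F [-1.   0.6 -0. ] w 26.2
jaw yaw 91.0 toolx [ 0.009 -0.002 -1.   ]
```

```bash
python3 -m pendant '[-1,0,0,0,0,0,0, -1,0,0,0,0,0,0, -1,0,0,0,0,0,0]'; python3 - <<'E'
from h import *
go([496.5,133,139],np.radians(91))
E
```

```text
time_s: 3.62
ee_pos: [497.1, 133.9, 141.1]
orientation: [-1.512, 1.561, 0.078]
ft_force: [-0.0, 1.5, -0.2]
gripper_width: 10.4
yaw 91.0 rotvec deg [0.1 0.  0.5]
yaw 271.0 rotvec deg [-1.799e+02 -9.000e-01  1.000e-01]
shift tool mm [ 2.1  0.7 -0.9] t 3.625 tcp [497.1 133.9 141.1] j [ 0.11  0.24 -0.28  1.04 -0.    0.09] F [-0.   1.5 -0.2] w 10.4
jaw yaw 91.1 toolx [ 0.009  0.001 -1.   ]
```

```bash
python3 -m pendant '[-1,0,0,0,8,0,0, -1,0,0,0,10,0,0, -1,0,0,0,10,0,0, -1,0,0,0,10,0,0]'; python3 - <<'E'
from h import *
go([497,133.5,141],np.radians(8.1))
print(bot.observe()["wrist_torque"])
E
```

```text
time_s: 4.12
ee_pos: [496.7, 133.0, 141.0]
orientation: [-1.13, 1.562, -0.224]
ft_force: [-1.2, 0.3, 1.1]
gripper_width: 10.6
yaw 8.1 rotvec deg [43.8  0.4  0.3]
yaw 188.1 rotvec deg [-136.2   -0.4    0.5]
shift tool mm [0.1 0.1 0.6] t 4.125 tcp [496.7 133.  141. ] j [ 0.11  0.24 -0.28  1.04 -0.    0.77] F [-1.2  0.3  1.1] w 10.6
jaw yaw 51.9 toolx [ 0.008 -0.002 -1.   ]
[-0.14717252  0.25517452  0.10861483]
```

Turning smoothly; on to the end stop.

```bash
python3 -m pendant '[-1,0,0,0,10,0,0, -1,0,0,0,10,0,0, -1,0,0,0,10,0,0, -1,0,0,0,10,0,0, -1,0,0,0,5,0,0, -1,0,0,0,3,0,0]'; python3 - <<'E'
from h import *
go([497,133.5,141],np.radians(8.1))
print(bot.observe()["wrist_torque"])
E
```

```text
time_s: 4.88
ee_pos: [495.7, 132.6, 141.1]
orientation: [-0.59, 1.564, -0.546]
ft_force: [0.7, -0.1, 1.3]
gripper_width: 10.8
yaw 8.1 rotvec deg [-5.6  0.3  0.2]
yaw 188.1 rotvec deg [174.4   0.4  -0.5]
shift tool mm [0.1 0.9 1.4] t 4.875 tcp [495.7 132.6 141.1] j [ 0.11  0.24 -0.28  1.04 -0.    1.63] F [ 0.7 -0.1  1.3] w 10.8
jaw yaw 2.5 toolx [ 0.006 -0.004 -1.   ]
[-0.03989924  0.06169722  1.75195956]
```

```bash
python3 -m pendant '[-0.4,0,0,0,-3,0,0, -0.4,0,0,0,0,0,0, -0.4,-0.03,0,0,0,0,0, 0,-0.03,0,0,0,0,0, 0,0,0,0,-10.4,0,0, 0,0,0,0,-10.4,0,0, 0,0,0,0,-10.4,0,0, 0,0,0,0,-10.4,0,0, 0,0,0,0,-10.4,0,0, 0,0,0,0,-10.4,0,0, 0,0,0,0,-10.4,0,0, 0,0,0,0,-10.4,0,0]'; python3 - <<'E'
from h import *
go([519,-25,200],np.radians(96))
E
```

```text
time_s: 6.38
ee_pos: [495.7, 130.9, 203.0]
orientation: [-2.463, 1.562, -0.878]
ft_force: [0.0, -0.9, -0.5]
gripper_width: 42.4
yaw 96.0 rotvec deg [-5.2 -0.4  0.3]
yaw 276.0 rotvec deg [174.8   0.5   0.6]
shift tool mm [   4.2  -21.1 -156.2] t 6.375 tcp [495.7 130.9 203. ] j [ 0.11  0.2  -0.17  1.19 -0.01  0.09] F [ 0.  -0.9 -0.5] w 42.4
jaw yaw 90.8 toolx [ 0.006 -0.007 -1.   ]
```

```bash
python3 -m pendant '[0,0,-0.007,-0.052,0,0,0, 0,0,-0.007,-0.052,0,0,0, 0,0,-0.007,-0.052,0,0,0, 0,0,0,0,-5,0,0, 0,0,0,0,0,0,0]'; python3 - <<'E'
from h import *
go([519,-25.2,200],np.radians(96))
im=bot.read_camera("scene");u=proj("scene",[500,60,150]).astype(int);cv2.imwrite(f"pics/scene3.png",cv2.resize(im[max(u[1]-50,0):u[1]+50,u[0]-60:u[0]+60,::-1],None,fx=6,fy=6,interpolation=cv2.INTER_CUBIC))
im=bot.read_camera("top");u=proj("top",[500,60,150]).astype(int);cv2.imwrite(f"pics/top3.png",cv2.resize(im[max(u[1]-50,0):u[1]+50,u[0]-60:u[0]+60,::-1],None,fx=6,fy=6,interpolation=cv2.INTER_CUBIC)); cv2.imwrite("pics/top3full.png",im[:,:,::-1])
E
```

```text
time_s: 7.0
ee_pos: [520.5, -29.6, 204.3]
orientation: [-2.522, 1.56, -0.85]
ft_force: [-0.2, -0.4, -0.6]
gripper_width: 43.0
yaw 96.0 rotvec deg [-0.2 -0.5  0.4]
yaw 276.0 rotvec deg [179.8   0.6   0.8]
shift tool mm [4.2 1.1 4.6] t 7.0 tcp [520.5 -29.6 204.3] j [-0.21  0.21 -0.15  1.19 -0.01 -0.31] F [-0.2 -0.4 -0.6] w 43.0
jaw yaw 95.8 toolx [ 0.007 -0.008 -1.   ]
```

View pics/scene3.png

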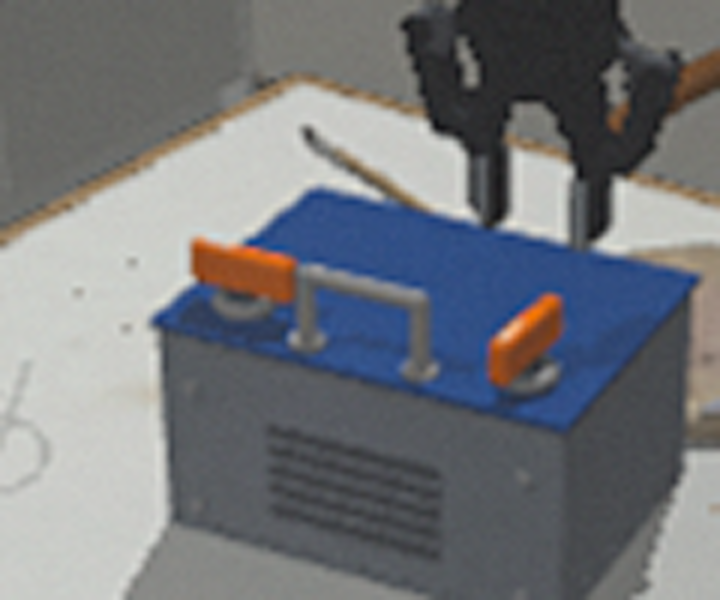

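View pics/top3.png

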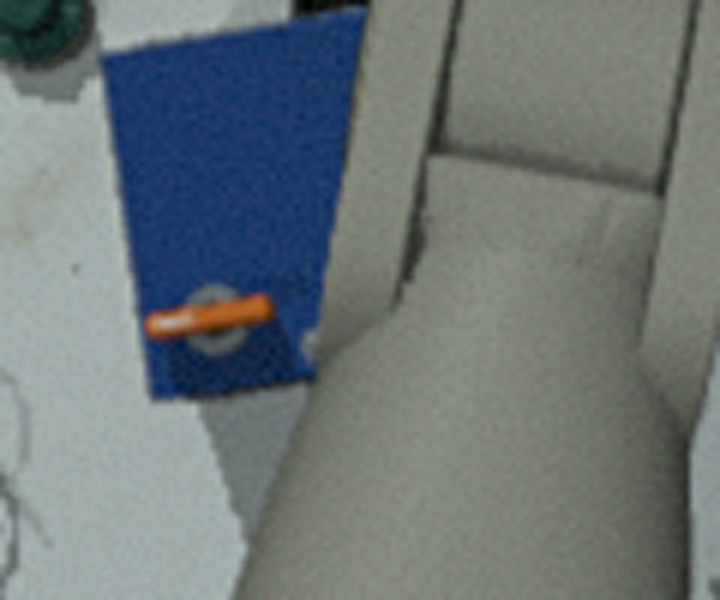

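Left wing now lies parallel to the front edge (top crop, 145,325 to 272,303), so it is unlocked. On to the right wing.

```bash
python3 -m pendant '[0,0.02,0.001,0.0046,0,0,0, 0,0.025,0,0,0,0,0, -0.4,0.015,0,0,0,0,0, -0.4,0,0,0,0,0,0]'; python3 - <<'E'
from h import *
go([519.2,-25.0,140.5],np.radians(96))
E
```

```text
time_s: 7.6
ee_pos: [519.9, -22.1, 143.6]
orientation: [-2.426, 1.558, -0.753]
ft_force: [-0.2, -0.3, 0.4]
gripper_width: 25.6
yaw 96.0 rotvec deg [-0.1 -0.5  0.5]
yaw 276.0 rotvec deg [179.9   0.7   0.9]
shift tool mm [ 3.1  1.  -2.8] t 7.6 tcp [519.9 -22.1 143.6] j [-0.19  0.24 -0.27  1.05 -0.01 -0.3 ] F [-0.2 -0.3  0.4] w 25.6
jaw yaw 95.9 toolx [ 0.009 -0.009 -1.   ]
```

```bash
python3 -m pendant '[-0.4,0.003,0.001,-0.0028,0,0,0, -1,0,0,0,0,0,0, -1,0,0,0,0,0,0, -1,0,0,0,0,0,0]'; python3 - <<'E'
from h import *
go([519.2,-25.0,140.5],np.radians(96))
E
```

```text
time_s: 8.1
ee_pos: [519.6, -24.4, 141.6]
orientation: [-2.294, 1.558, -0.621]
ft_force: [0.1, 0.7, -2.9]
gripper_width: 10.5
yaw 96.0 rotvec deg [-0.1 -0.5  0.5]
yaw 276.0 rotvec deg [179.9   0.9   0.8]
shift tool mm [ 1.1  0.4 -0.6] t 8.1 tcp [519.6 -24.4 141.6] j [-0.2   0.24 -0.27  1.04 -0.01 -0.3 ] F [ 0.1  0.7 -2.9] w 10.5
jaw yaw 95.9 toolx [ 0.01  -0.007 -1.   ]
```

```bash
python3 -m pendant '[-1,0,0,0,8,0,0, -1,0,0,0,10,0,0, -1,0,0,0,10,0,0, -1,0,0,0,10,0,0, -1,0,0,0,10,0,0, -1,0,0,0,10,0,0, -1,0,0,0,10,0,0, -1,0,0,0,10,0,0, -1,0,0,0,10,0,0, -1,0,0,0,3,0,0]'; python3 - <<'E'
from h import *
go([519.2,-25.0,140.5],np.radians(8.1))
print(bot.observe()["wrist_torque"])
E
```

```text
time_s: 9.35
ee_pos: [518.5, -25.3, 141.7]
orientation: [-0.951, 1.559, -0.914]
ft_force: [0.1, -0.3, -2.9]
gripper_width: 10.6
yaw 8.1 rotvec deg [-6.   0.4  0.6]
yaw 188.1 rotvec deg [174.    0.9  -0.6]
shift tool mm [1.2 0.3 0.7] t 9.35 tcp [518.5 -25.3 141.7] j [-0.2   0.24 -0.27  1.05 -0.01  1.34] F [ 0.1 -0.3 -2.9] w 10.6
jaw yaw 2.1 toolx [ 0.007 -0.01  -1.   ]
[0.02792849 0.1573552  1.91811403]
```

```bash
python3 -m pendant '[-0.4,0,0,0,-3,0,0, -0.4,0,0,0,-3,0,0, -0.4,-0.03,0,0,0,0,0, 0,-0.03,0,0,0,0,0, 0,0,0,0,0,0,0]'; python3 - <<'E'
from h import *
go([488,51.1,200],np.radians(8.1))
im=cv2.imread("pics/top0.png").copy();
for n in C:
    im=cv2.imread(f"pics/{n}0.png");u=proj(n,[488,51.1,166]);print(n,u)
    x,y=u.astype(int);c=im[y-25:y+25,x-30:x+30]
    c=cv2.resize(c,None,fx=10,fy=10,interpolation=cv2.INTER_CUBIC)
    for dy in(-32,0,32):
        v=proj(n,[488-np.sin(.1414)*dy,51.1+np.cos(.1414)*dy,166]); cv2.circle(c,tuple(((v-[x-30,y-25]+.5)*10).astype(int)),4,(0,0,255),-1)
    cv2.imwrite(f"pics/h_{n}.png",c)
E
```

```text
time_s: 9.98
ee_pos: [519.8, -25.8, 205.6]
orientation: [-0.942, 1.554, -0.798]
ft_force: [0.0, 0.3, 0.4]
gripper_width: 42.9
yaw 8.1 rotvec deg [0.2 0.6 0.8]
yaw 188.1 rotvec deg [-179.8   -1.2    0.9]
shift tool mm [  4.2  80.8 -20.5] t 9.975 tcp [519.8 -25.8 205.6] j [-0.2   0.21 -0.16  1.19 -0.01  1.23] F [0.  0.3 0.4] w 42.9
jaw yaw 8.3 toolx [ 0.012 -0.012 -1.   ]
scene [296.90537227 183.10377628]
top [299.92093368 216.00570854]
```

View pics/h_top.png

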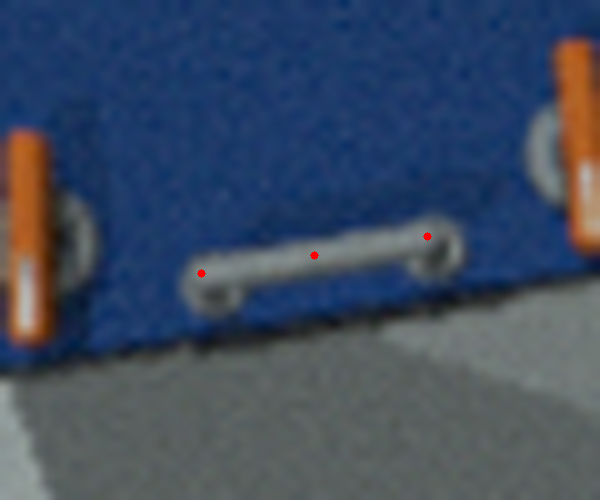

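View pics/h_scene.png

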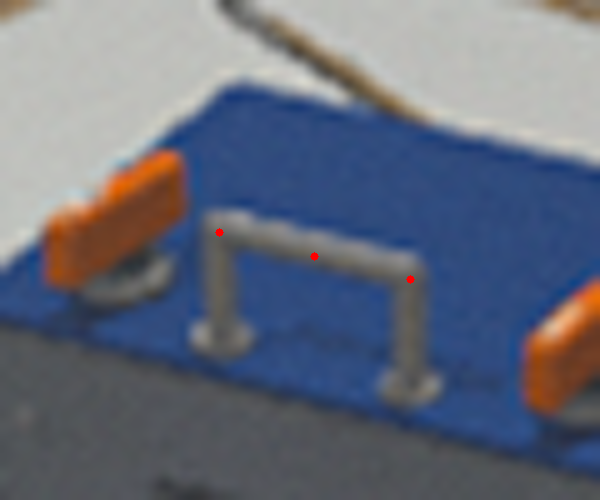

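Predicted handle points land on the bar in both views. Moving over it.

```bash
python3 -m pendant '[0,0,0.04,-0.01,0,0.6,0.8, 0,0,0.04,-0.01,0,0,0, 0,0,0,0,0,0,0, 0,0,0,0,0,0,0]'; python3 - <<'E'
from h import *
go([488,51.1,147],np.radians(8.1))
im=bot.read_camera("scene");u=proj("scene",[500,40,170]).astype(int);cv2.imwrite(f"pics/scene4.png",cv2.resize(im[max(u[1]-50,0):u[1]+50,u[0]-60:u[0]+60,::-1],None,fx=6,fy=6,interpolation=cv2.INTER_CUBIC))
E
```

```text
time_s: 10.48
ee_pos: [488.6, 51.0, 203.7]
orientation: [-1.112, 1.57, -0.97]
ft_force: [0.2, -0.2, -0.6]
gripper_width: 42.8
yaw 8.1 rotvec deg [0.  0.  0.1]
yaw 188.1 rotvec deg [-1.8e+02 -1.0e-01  0.0e+00]
shift tool mm [56.7  0.3 -0.6] t 10.475 tcp [488.6  51.  203.7] j [-0.06  0.16 -0.22  1.19 -0.    1.37] F [ 0.2 -0.2 -0.6] w 42.8
jaw yaw 8.1 toolx [ 0.001 -0.001 -1.   ]
```

View pics/scene4.png

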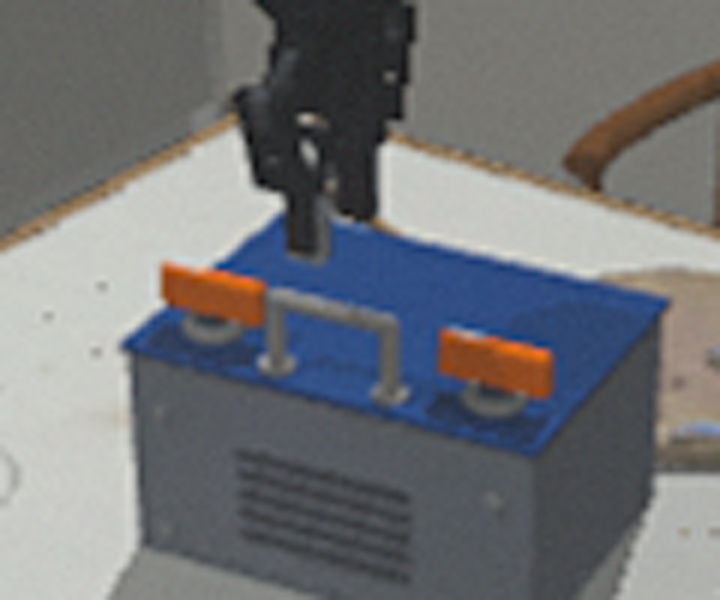

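Both wings are now parallel to the front edge and the fingers are above the bar. Descend and grip.

```bash
python3 -m pendant '[0,0.03,0,-0.0006,0,0,0, 0,0.025,0,0,0,0,0, 0,0.002,0,0,0,0,0]'; python3 - <<'E'
from h import *
go([488,51.1,147],np.radians(8.1))
E
```

```text
time_s: 10.9
ee_pos: [489.8, 48.1, 145.4]
orientation: [-0.727, 1.568, -0.589]
ft_force: [0.0, -0.2, 0.3]
gripper_width: 42.8
yaw 8.1 rotvec deg [-0.2  0.1  0.1]
yaw 188.1 rotvec deg [179.8   0.2  -0.2]
shift tool mm [-1.6  3.2 -1.4] t 10.9 tcp [489.8  48.1 145.4] j [-0.06  0.2  -0.32  1.05 -0.    1.37] F [ 0.  -0.2  0.3] w 42.8
jaw yaw 7.9 toolx [ 0.002 -0.002 -1.   ]
```

```bash
python3 -m pendant '[-0.6,0,0.003,-0.0014,0,0,0, -1,0,0,0,0,0,0, -1,0,0,0,0,0,0, -1,0,0,0,0,0,0]'; python3 - <<'E'
from h import *
go([488,51.1,147],np.radians(8.1))
E
```

```text
time_s: 11.4
ee_pos: [487.5, 50.2, 146.4]
orientation: [-1.34, 1.569, -1.203]
ft_force: [0.4, -0.5, -4.8]
gripper_width: 8.0
yaw 8.1 rotvec deg [-0.3  0.   0.1]
yaw 188.1 rotvec deg [179.7   0.2  -0. ]
shift tool mm [-0.6  0.8  0.6] t 11.4 tcp [487.5  50.2 146.4] j [-0.06  0.19 -0.32  1.05 -0.    1.37] F [ 0.4 -0.5 -4.8] w 8.0
jaw yaw 7.8 toolx [ 0.001 -0.002 -1.   ]
```

```bash
cat >> h.py <<'E'
def arc():
    o=bot.observe();R=Ro.from_euler("xyz",o["orientation"]);g=o["ee_pos"]-19*R.apply([1,0,0])
    e=np.array([np.cos(.1414),np.sin(.1414)]);r=g[:2]-[644.4,73.4];x=r@e;z=g[2]-120
    print("theta",np.degrees(np.arctan2(z,-x)-.2834).round(1),"rad",np.hypot(x,z).round(1),"lat",(r@[-e[1],e[0]]).round(1),"F",o["ft_force"].round(1),"T",o["wrist_torque"].round(2),"w",o["gripper_width"].round(1),"t",o["time_s"],"toolx",R.apply([1,0,0]).round(3))
E
python3 -m pendant '[-1,-0.0134,0,0.004,0,0,0, -1,-0.0134,0,0.0064,0,0,0, -1,-0.0245,0,0.0149,0,0,0]'; python3 - <<'E'
from h import *
arc()
E
```

```text
time_s: 11.78
ee_pos: [510.7, 53.6, 196.8]
orientation: [-2.925, 1.564, -2.788]
ft_force: [4.0, -0.9, -13.0]
gripper_width: 8.0Traceback (most recent call last):
  File "<stdin>", line 2, in <module>
  File "h.py", line 35, in arc
    print("theta",np.degrees(np.arctan2(z,-x)-.2834).round(1),"rad",np.hypot(x,z).round(1),"lat",(r@[-e[1],e[0]]).round(1),"F",o["ft_force"].round(1),"T",o["wrist_torque"].round(2),"w",o["gripper_width"].round(1),"t",o["time_s"],"toolx",R.apply([1,0,0]).round(3))
                                                                                                                                                                                         ^^^^^^^^^^^^^^^^^^^^^^^^
AttributeError: 'float' object has no attribute 'round'
```

```bash
sed -i 's/o\["gripper_width"\].round(1),"t"/round(o["gripper_width"],1),"t"/' h.py
python3 - <<'E'
from h import *
arc()
im=bot.read_camera("scene");u=proj("scene",[540,40,180]).astype(int);cv2.imwrite(f"pics/scene5.png",cv2.resize(im[max(u[1]-60,0):u[1]+60,u[0]-70:u[0]+70,::-1],None,fx=5,fy=5,interpolation=cv2.INTER_CUBIC))
E
```

```text
theta 19.1 rad 165.5 lat -0.7 F [  4.   -0.9 -13. ] T [-0.12 -0.74  0.06] w 8.0 t 11.775 toolx [-0.007 -0.002 -1.   ]
```

View pics/scene5.png

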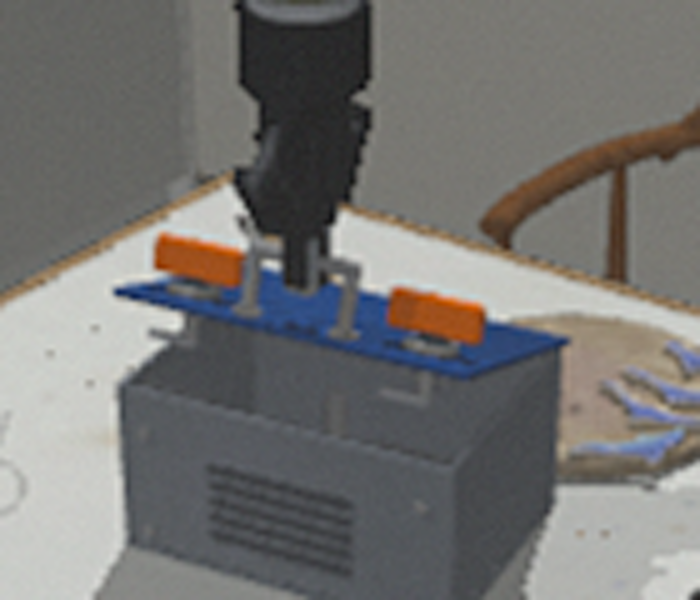

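The panel is rising freely at about 19°, with the bar held in the fingers. Continuing along the arc.

```bash
python3 -m pendant '[-1,-0.0216,0,0.0189,0,0,0, -1,-0.018,0,0.0224,0,0,0, -1,-0.0138,0,0.0252,0,0,0]'; python3 - <<'E'
from h import *
arc()
E
```

```text
time_s: 12.2
ee_pos: [574.1, 62.8, 252.8]
orientation: [-3.053, 1.554, -2.916]
ft_force: [-6.6, -1.8, -2.2]
gripper_width: 7.6
theta 48.8 rad 167.5 lat -0.6 F [-6.6 -1.8 -2.2] T [-0.34  1.48  0.11] w 7.6 t 12.2 toolx [-0.016 -0.004 -1.   ]
```

```bash
python3 -m pendant '[-1,-0.0085,0,0.0272,0,0,0, -1,-0.0038,0,0.0283,0,0,0, -1,0.0014,0,0.0287,0,0,0]'; python3 - <<'E'
from h import *
arc()
E
```

```text
time_s: 12.58
ee_pos: [653.3, 74.2, 269.4]
orientation: [-3.011, 1.548, -2.874]
ft_force: [-2.9, -1.1, -2.4]
gripper_width: 8.0
theta 76.9 rad 168.7 lat -0.4 F [-2.9 -1.1 -2.4] T [-0.23  1.1   0.01] w 8.0 t 12.575 toolx [-0.022 -0.006 -1.   ]
```

```bash
python3 -m pendant '[-1,0.004,0,0.0285,0,0,0, -1,0.0085,0,0.0275,0,0,0, -1,0.009,0,0.02,0,0,0, -1,0,0,0,0,0,0]'; python3 - <<'E'
from h import *
arc()
im=bot.read_camera("scene");u=proj("scene",[600,40,200]).astype(int);cv2.imwrite(f"pics/scene6.png",cv2.resize(im[max(u[1]-60,0):u[1]+60,u[0]-70:u[0]+70,::-1],None,fx=5,fy=5,interpolation=cv2.INTER_CUBIC))
E
```

```text
time_s: 13.08
ee_pos: [726.0, 84.8, 247.5]
orientation: [-3.032, 1.54, -2.893]
ft_force: [2.8, 0.3, -5.3]
gripper_width: 7.0
theta 103.3 rad 168.3 lat -0.2 F [ 2.8  0.3 -5.3] T [-0.02 -0.65  0.08] w 7.0 t 13.075 toolx [-0.03  -0.008 -1.   ]
```

View pics/scene6.png

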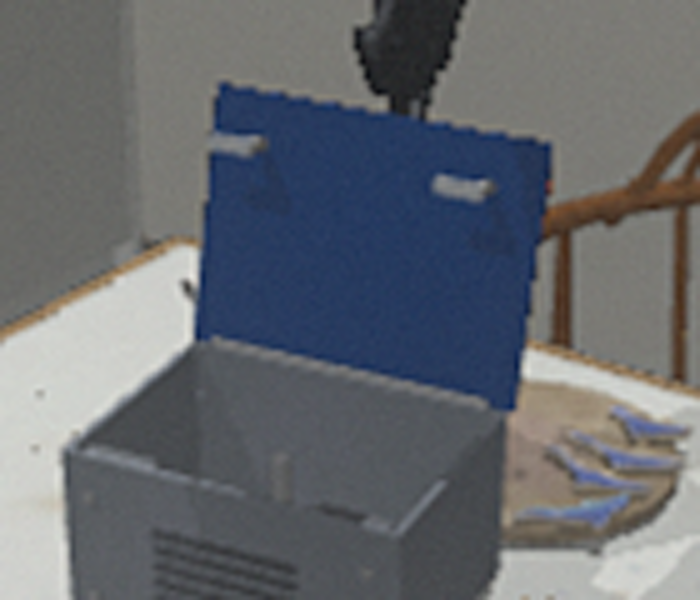

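```bash
python3 -m pendant '[-1,0.006,0,0.012,0,0,0, -1,0,0,0,0,0,0, -0.55,0,0,0,0,0,0, -0.55,0,0,0,0,0,0]'; python3 - <<'E'
from h import *
arc()
E
```

```text
time_s: 13.62
ee_pos: [734.0, 85.9, 245.8]
orientation: [-3.007, 1.54, -2.869]
ft_force: [-0.9, -0.4, 0.4]
gripper_width: 19.3
theta 105.9 rad 171.0 lat -0.1 F [-0.9 -0.4  0.4] T [-0.02 -0.01  0.01] w 19.3 t 13.625 toolx [-0.03  -0.008 -1.   ]
```

```bash
python3 -m pendant '[-0.55,-0.015,0,0,0,0,0, -0.55,-0.025,0,0,0,0,0, -0.55,-0.03,0,0,0,0,0, -0.55,-0.01,0,0,0,-0.8,1.5]'; python3 - <<'E'
from h import *
go([465,-367,200],np.radians(8))
E
```

```text
time_s: 14.12
ee_pos: [735.3, 87.1, 332.6]
orientation: [1.984, 1.546, 2.122]
ft_force: [0.1, 0.4, -0.9]
gripper_width: 19.4
yaw 8.0 rotvec deg [-0.1 -0.6 -1.3]
yaw 188.0 rotvec deg [179.9  -2.    0.9]
shift tool mm [ 126.5 -415.4 -329.1] t 14.125 tcp [735.3  87.1 332.6] j [0.   0.78 1.08 1.88 0.02 1.43] F [ 0.1  0.4 -0.9] w 19.4
jaw yaw 7.9 toolx [-0.013  0.021 -1.   ]
```

```bash
python3 -m pendant '[-0.55,0,-0.041,-0.0325,0,0,0, -0.55,0,-0.041,-0.0325,0,0,0, 1,0,-0.041,-0.0325,0,0,0, 1,0,-0.041,-0.0325,0,0,0, 1,0,-0.041,-0.0325,0,0,0, 1,0,-0.041,-0.0325,0,0,0, 1,0.02,-0.041,-0.0325,0,0,0, 1,0.02,-0.041,-0.0325,0,0,0, 1,0.02,-0.041,-0.0325,0,0,0, 1,0,0,0,0,0,0]'; python3 - <<'E'
from h import *
go([465,-367,180],np.radians(8))
E
```

```text
time_s: 15.38
ee_pos: [487.9, -328.9, 259.4]
orientation: [1.16, 1.547, 1.296]
ft_force: [-0.3, 0.5, 0.1]
gripper_width: 85.7
yaw 8.0 rotvec deg [-0.2  0.6 -1.3]
yaw 188.0 rotvec deg [179.8  -2.   -0.9]
shift tool mm [ 78.3 -36.4 -28.6] t 15.375 tcp [ 487.9 -328.9  259.4] j [-0.74  0.34  0.16  1.39  0.02  0.69] F [-0.3  0.5  0.1] w 85.7
jaw yaw 7.8 toolx [ 0.007  0.023 -1.   ]
```

```bash
python3 -m pendant '[1,0.03,-0.0185,-0.0145,0,0.6,-1.3, 1,0.03,-0.0185,-0.0145,0,0,0, 1,0,0,0,0,0,0, 1,0,0,0,0,0,0]'; python3 - <<'E'
from h import *
go([465,-367,70],np.radians(8))
for n in C:
    im=bot.read_camera(n);cv2.imwrite(f"pics/{n}7.png",im[:,:,::-1])
E
```

```text
time_s: 15.88
ee_pos: [464.5, -367.6, 200.0]
orientation: [-0.558, 1.564, -0.422]
ft_force: [-0.6, 0.2, 0.3]
gripper_width: 85.2
yaw 8.0 rotvec deg [-0.2  0.4  0.2]
yaw 188.0 rotvec deg [179.8   0.3  -0.6]
shift tool mm [130.    1.   -0.2] t 15.875 tcp [ 464.5 -367.6  200. ] j [-0.81  0.35  0.02  1.24  0.    0.63] F [-0.6  0.2  0.3] w 85.2
jaw yaw 7.8 toolx [ 0.007 -0.003 -1.   ]
```

View pics/scene7.png

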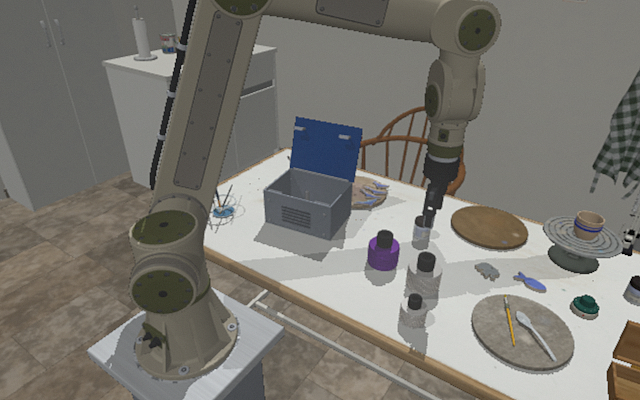

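View pics/top7.png

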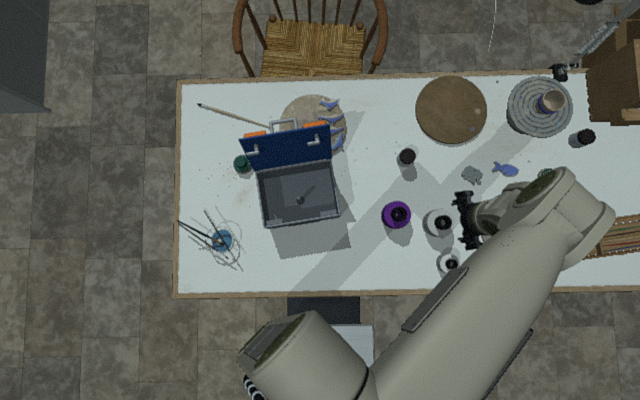

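```bash
python3 - <<'E'
from h import *
for p in ([464.5,-367.6,200],[465,-367,96],[465,-367,80]): print(p,proj("scene",p).round(1),proj("top",p).round(1))
print(tri((425.84,261.9),(442.8,222.3)))
print("neck scene onz80",onz("scene",(425.84,261.9),80))
# predicted rod
e=np.array([np.cos(.1414),np.sin(.1414)]);h=np.array([644.4,73.4]);r=h-95*e;print("rod pred",r)
T=[*r,106]
for n,im in(("scene",cv2.imread("pics/scene7.png")),("top",cv2.imread("pics/top7.png"))):
    u=proj(n,T);f=proj(n,[*r,6]);print(n,u,f);x,y=u.astype(int)
    c=cv2.resize(im[y-30:y+30,x-35:x+35],None,fx=10,fy=10,interpolation=cv2.INTER_NEAREST)
    for q in(u,f): cv2.circle(c,tuple(((q-[x-35,y-30]+.5)*10).astype(int)),3,(0,0,255),-1)
    cv2.imwrite(f"pics/r_{n}.png",c)
im=cv2.imread("pics/scene7.png");cv2.imwrite("pics/g7.png",cv2.resize(im[190:310,360:500],None,fx=5,fy=5,interpolation=cv2.INTER_CUBIC))
E
```

```text
[464.5, -367.6, 200] [431.  222.6] [455.3 220.7]
[465, -367, 96] [424.9 256.7] [442.6 222.1]
[465, -367, 80] [424.  261.6] [440.9 222.3]
(array([ 464.86750811, -371.87422633,   81.56121878]), np.float64(0.43731647554919895))
neck scene onz80 [ 466.6343111  -371.15680687   80.        ]
rod pred [550.34813178  60.01171842]
scene [306.87755804 191.35125769] [307.05499314 218.04873138]
top [297.94258331 196.31004346] [300.14121687 199.70702301]
```

View pics/r_scene.png

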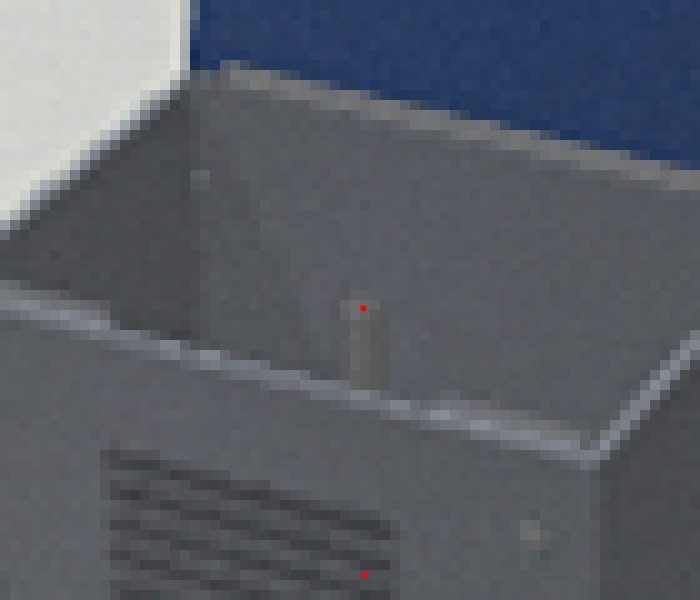

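View pics/r_top.png

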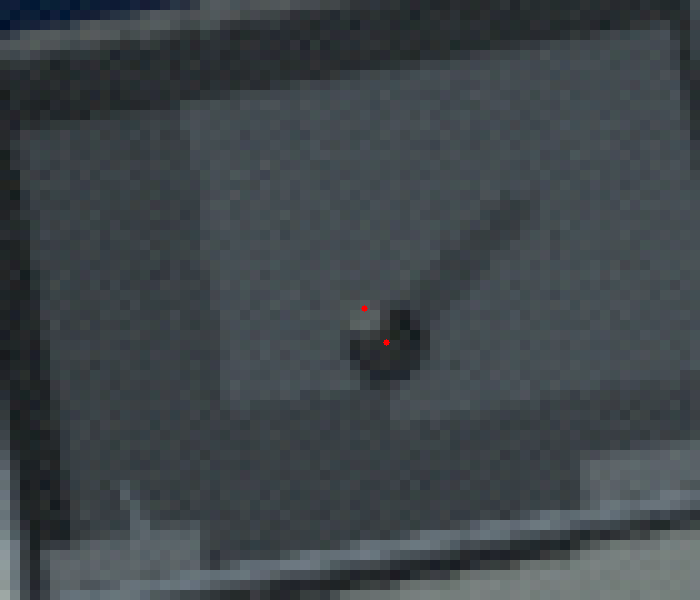

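View pics/g7.png

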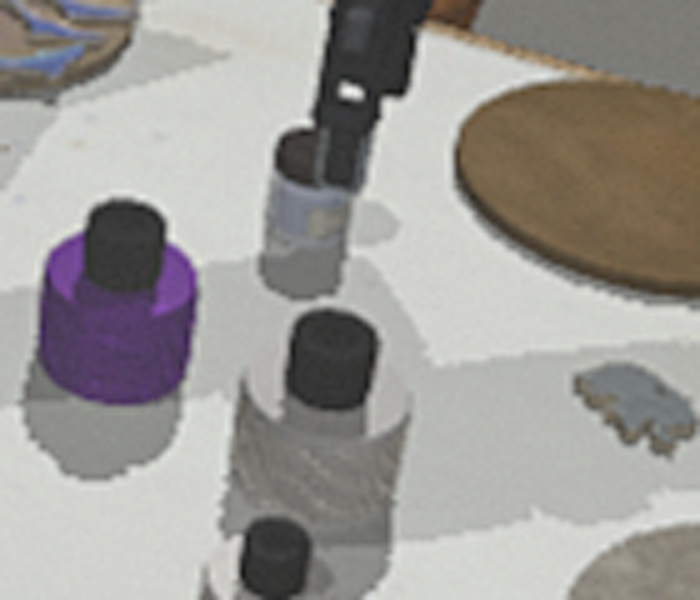

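Rod prediction (550,60) matches its top in the scene view, its foot flange agrees in the top view. The gripper stands above the cartridge. The two views disagree by about 4 mm in the cartridge's y, so I'll centre it by closing in two directions.

```bash
python3 -m pendant '[1,0.04,0.0025,0,0,0.4,0.2, 1,0.04,0,0,0,0,0, 1,0,0,0,0,0,0, 1,0,0,0,0,0,0]'; python3 - <<'E'
from h import *
go([465,-369.5,70],np.radians(8))
for n in C:
    im=bot.read_camera(n);u=proj(n,[465,-369,96]).astype(int);cv2.imwrite(f"pics/{n}8.png",cv2.resize(im[u[1]-50:u[1]+50,u[0]-60:u[0]+60,::-1],None,fx=6,fy=6,interpolation=cv2.INTER_CUBIC))
E
```

```text
time_s: 16.48
ee_pos: [469.7, -365.7, 125.2]
orientation: [-0.962, 1.559, -0.821]
ft_force: [-0.5, -0.7, 0.5]
gripper_width: 85.6
yaw 8.0 rotvec deg [0.1 0.4 0.5]
yaw 188.0 rotvec deg [-179.9   -0.8    0.6]
shift tool mm [55.2 -2.5 -5.6] t 16.475 tcp [ 469.7 -365.7  125.2] j [-0.8   0.39 -0.1   1.06 -0.    0.63] F [-0.5 -0.7  0.5] w 85.6
jaw yaw 8.1 toolx [ 0.008 -0.008 -1.   ]
```

View pics/scene8.png

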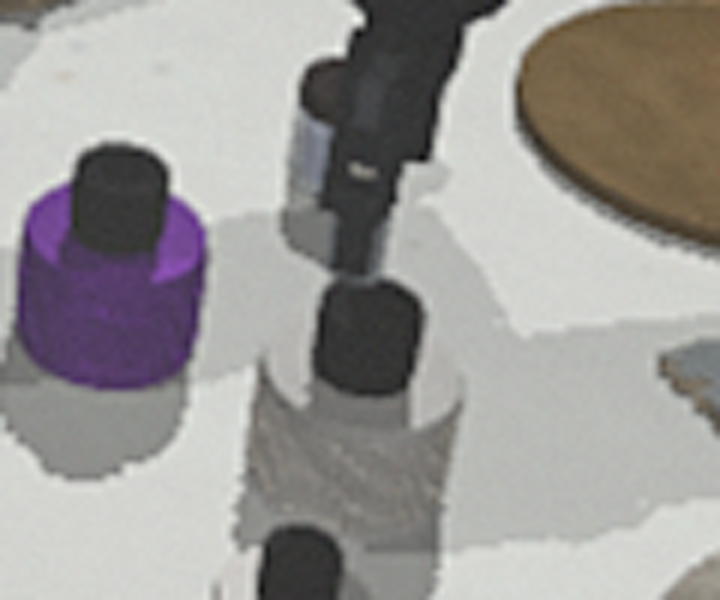

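View pics/top8.png

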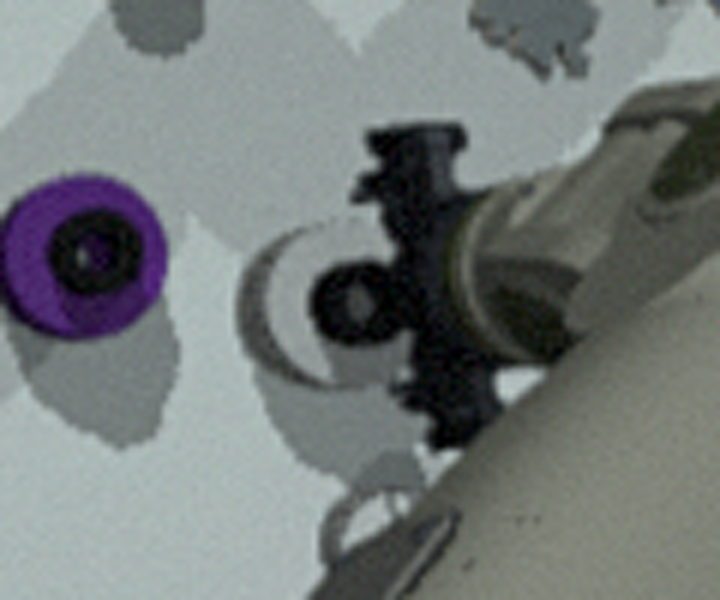

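```bash
python3 -m pendant '[1,0.01,-0.0025,-0.0056,0,0.4,0.5, 1,0,0,0,0,0,0]'; python3 - <<'E'
from h import *
go([465,-369.5,70],np.radians(8))
E
```

```text
time_s: 16.82
ee_pos: [465.1, -370.4, 116.8]
orientation: [-1.233, 1.567, -1.092]
ft_force: [-0.3, 0.4, 0.1]
gripper_width: 85.5
yaw 8.0 rotvec deg [0.1 0.1 0.2]
yaw 188.0 rotvec deg [-1.799e+02 -3.000e-01  1.000e-01]
shift tool mm [46.8  1.1  0. ] t 16.825 tcp [ 465.1 -370.4  116.8] j [-0.81  0.4  -0.11  1.05 -0.    0.62] F [-0.3  0.4  0.1] w 85.5
jaw yaw 8.1 toolx [ 0.002 -0.003 -1.   ]
```

```bash
python3 -m pendant '[1,0.02,0,0,0,0.1,0.2, 1,0.02,0,0,0,0,0, 1,0.005,0,0,0,0,0, 0.06,0,0,0,0,0,0, 0.06,0,0,0,0,0,0, 0.06,0,0,0,0,0,0]'; python3 - <<'E'
from h import *
go([465,-369.5,70],np.radians(8))
E
```

```text
time_s: 17.58
ee_pos: [466.3, -373.0, 74.1]
orientation: [-0.965, 1.566, -0.826]
ft_force: [0.0, 0.3, -0.4]
gripper_width: 44.9
yaw 8.0 rotvec deg [-0.   0.2  0.2]
yaw 188.0 rotvec deg [180.    0.3  -0.2]
shift tool mm [ 4.1  3.7 -0.9] t 17.575 tcp [ 466.3 -373.    74.1] j [-0.81  0.44 -0.16  0.96 -0.    0.62] F [ 0.   0.3 -0.4] w 44.9
jaw yaw 8.0 toolx [ 0.003 -0.003 -1.   ]
```

```bash
python3 -m pendant '[0.7,0,0,0,0,0,0, 0.7,0,0.003,0,0,0.2,0.2, 0.7,0,0,0,-10,0,0, 0.7,0,0,0,-10,0,0, 0.7,0,0,0,-10,0,0, 0.7,0,0,0,-10,0,0, 0.7,0,0,0,-10,0,0, 0.7,0,0,0,-10,0,0, 0.7,0,0,0,-10,0,0, 0.7,0,0,0,-10,0,0, 0.7,0,0,0,-10,0,0]'; python3 - <<'E'
from h import *
go([466.3,-370,71],np.radians(98))
E
```

```text
time_s: 18.95
ee_pos: [466.5, -368.5, 76.0]
orientation: [1.727, 1.57, -2.793]
ft_force: [0.2, 0.1, 0.1]
gripper_width: 72.9
yaw 98.0 rotvec deg [ 3. -0. -0.]
yaw 278.0 rotvec deg [-1.77e+02  1.00e-01 -0.00e+00]
shift tool mm [ 5.   0.5 -1.5] t 18.95 tcp [ 466.5 -368.5   76. ] j [-0.8   0.44 -0.16  0.97 -0.   -1.  ] F [0.2 0.1 0.1] w 72.9
jaw yaw 101.0 toolx [-0.001 -0.    -1.   ]
```

```bash
python3 -m pendant '[0.7,0.005,0,-0.0015,3,0,0, 0.06,0,0,0,0,0,0, 0.06,0,0,0,0,0,0, -1,0,0,0,0,0,0, -1,0,0,0,0,0,0, -1,0,0,0,0,0,0]'; python3 - <<'E'
from h import *
go([466.3,-370,71],np.radians(98))
E
```

```text
time_s: 19.7
ee_pos: [467.3, -369.9, 71.9]
orientation: [2.83, 1.57, -1.74]
ft_force: [0.9, -0.1, 0.0]
gripper_width: 42.2
yaw 98.0 rotvec deg [ 0.2 -0.1 -0. ]
yaw 278.0 rotvec deg [-1.798e+02  0.000e+00 -1.000e-01]
shift tool mm [0.9 1.  0.1] t 19.7 tcp [ 467.3 -369.9   71.9] j [-0.8   0.44 -0.17  0.96 -0.   -0.95] F [ 0.9 -0.1  0. ] w 42.2
jaw yaw 98.2 toolx [-0.    -0.001 -1.   ]
```

Gripped (42 mm on the 44 mm neck; measured widths have read about 2 mm low throughout). Lift.

```bash
python3 -m pendant '[-1,-0.02,0,0,0,0,0, -1,-0.04,0,0,0,0,0, -1,-0.05,0,0,0,0,0, -1,-0.05,0,0,0,0,0, -1,0,0,0,0,0,0]'; python3 - <<'E'
from h import *
go([550.5,60,225],np.radians(98))
for n in ["scene"]:
    im=bot.read_camera(n);u=proj(n,[465,-369,150]).astype(int);cv2.imwrite(f"pics/{n}9.png",cv2.resize(im[u[1]-70:u[1]+50,u[0]-60:u[0]+60,::-1],None,fx=4,fy=4,interpolation=cv2.INTER_CUBIC))
E
```

```text
time_s: 20.32
ee_pos: [465.7, -367.5, 232.9]
orientation: [0.648, 1.563, 2.362]
ft_force: [0.3, 0.1, -2.2]
gripper_width: 42.3
yaw 98.0 rotvec deg [ 0.2  0.4 -0.3]
yaw 278.0 rotvec deg [-179.8    0.4    0.6]
shift tool mm [   9.8 -145.   411. ] t 20.325 tcp [ 465.7 -367.5  232.9] j [-0.8   0.36  0.11  1.33 -0.   -0.95] F [ 0.3  0.1 -2.2] w 42.3
jaw yaw 98.2 toolx [-0.006  0.006 -1.   ]
```

View pics/scene9.png

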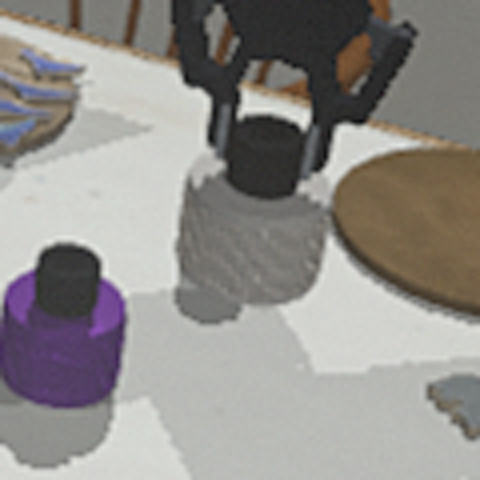

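The cartridge is held upright by its neck. Carrying it to the rod.

```bash
python3 -m pendant '[-1,0,-0.008,0.02,0,0.4,-0.3, -1,0,-0.0157,0.0445,0,0,0, -1,0,-0.0157,0.0445,0,0,0, -1,0,-0.0157,0.0445,0,0,0, -1,0,-0.0157,0.0445,0,0,0, -1,0,-0.0157,0.0445,0,0,0, -1,0,-0.0157,0.0445,0,0,0, -1,0,-0.0157,0.0445,0,0,0, -1,0,-0.0157,0.0445,0,0,0, -1,0,-0.01,0.025,0,0,0, -1,0,0,0,0,0,0, -1,0,0,0,0,0,0]'; python3 - <<'E'
from h import *
go([550.5,60,225],np.radians(98))
E
```

```text
time_s: 21.88
ee_pos: [535.6, 78.4, 210.3]
orientation: [0.972, 1.529, 2.692]
ft_force: [-0.2, -0.2, -1.7]
gripper_width: 42.3
yaw 98.0 rotvec deg [ 0.5  1.3 -2. ]
yaw 278.0 rotvec deg [-179.4    3.1    2.1]
shift tool mm [-15.6 -11.5 -20.1] t 21.875 tcp [535.6  78.4 210.3] j [-0.01  0.29 -0.05  1.28  0.02 -0.16] F [-0.2 -0.2 -1.7] w 42.3
jaw yaw 98.5 toolx [-0.038  0.018 -0.999]
```

```bash
python3 -m pendant '[-1,-0.01,-0.011,-0.02,0.5,1.3,-2, -1,0,0,0,0,0,0, -1,0,0,0,0,0,0]'; python3 - <<'E'
from h import *
go([550.5,60,225],np.radians(98))
E
```

```text
time_s: 22.25
ee_pos: [549.7, 56.8, 219.3]
orientation: [-2.265, 1.57, -0.558]
ft_force: [0.9, 0.5, -1.2]
gripper_width: 42.2
yaw 98.0 rotvec deg [-0.2 -0.   0.1]
yaw 278.0 rotvec deg [1.798e+02 1.000e-01 1.000e-01]
shift tool mm [-5.7 -1.2  3. ] t 22.25 tcp [549.7  56.8 219.3] j [-0.04  0.27 -0.04  1.26 -0.   -0.18] F [ 0.9  0.5 -1.2] w 42.2
jaw yaw 97.8 toolx [ 0.001 -0.001 -1.   ]
```

```bash
python3 -m pendant '[-1,0,-0.001,0.003,0,0,0.1, -1,0,0,0,0,0,0]'; python3 - <<'E'
from h import *
go([550.5,60,219],np.radians(98))
o=bot.observe();p=o["ee_pos"]
for n in C:
    im=bot.read_camera(n);a=[*p[:2],p[2]-72];u=proj(n,[p[0],p[1],p[2]-41]).astype(int)
    c=cv2.resize(im[u[1]-45:u[1]+45,u[0]-50:u[0]+50,::-1],None,fx=7,fy=7,interpolation=cv2.INTER_CUBIC)
    f=lambda q:tuple(((proj(n,q)-[u[0]-50,u[1]-45]+.5)*7).astype(int))
    for z in (0,31,62,96): cv2.circle(c,f([p[0],p[1],p[2]-72+z]),3,(0,0,255),-1)
    # predicted drum rims
    for z,r in((0,43),(62,43),(96,22)):
        for t in np.linspace(0,2*np.pi,60): cv2.circle(c,f([p[0]+r*np.cos(t),p[1]+r*np.sin(t),p[2]-72+z]),1,(0,255,255),-1)
    cv2.circle(c,f([550,60,106]),3,(0,255,0),-1)
    cv2.imwrite(f"pics/{n}10.png",c)
E
```

```text
time_s: 22.5
ee_pos: [550.2, 59.5, 219.4]
orientation: [2.075, 1.57, -2.503]
ft_force: [-0.1, 0.5, -2.4]
gripper_width: 42.5
yaw 98.0 rotvec deg [-0.3 -0.  -0.1]
yaw 278.0 rotvec deg [ 1.797e+02 -1.000e-01  0.000e+00]
shift tool mm [ 0.4 -0.4  0.5] t 22.5 tcp [550.2  59.5 219.4] j [-0.04  0.28 -0.03  1.26 -0.   -0.17] F [-0.1  0.5 -2.4] w 42.5
jaw yaw 97.7 toolx [-0.001 -0.001 -1.   ]
```

View pics/scene10.png

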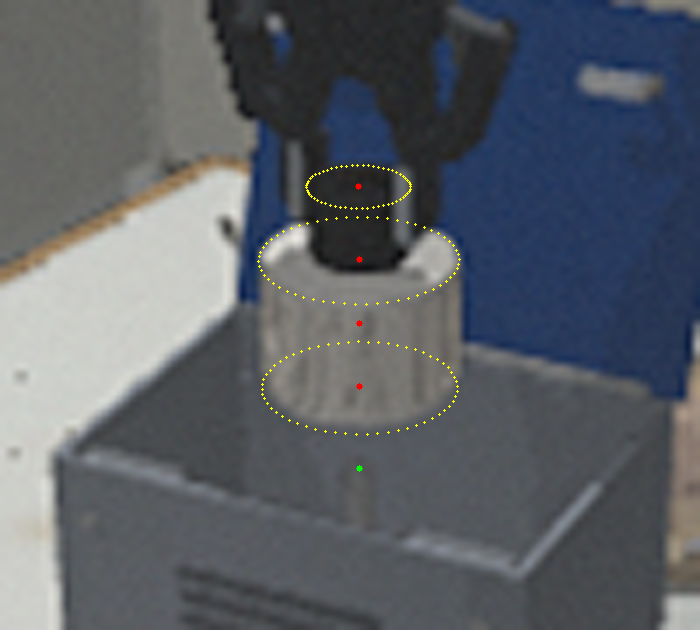

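View pics/top10.png

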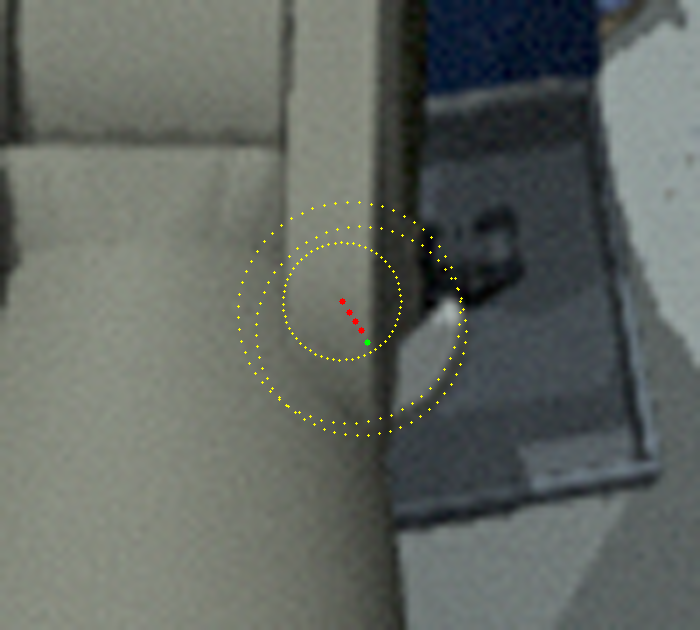

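Drum silhouette (260–462 in the crop) centres at 361 px against rod column 358, so it is aligned within about 1 mm. Lowering in steps.

```bash
python3 -m pendant '[-1,0.015,0,-0.0002,0,0,0, -1,0.012,0,0,0,0,0, -1,0,0,0,0,0,0]'; python3 - <<'E'
from h import *
go([549.7,59.6,180],np.radians(98))
E
```

```text
time_s: 22.98
ee_pos: [549.6, 59.6, 189.5]
orientation: [1.688, 1.568, -2.889]
ft_force: [-0.5, 0.6, -1.5]
gripper_width: 42.7
yaw 98.0 rotvec deg [-0.3 -0.  -0.1]
yaw 278.0 rotvec deg [179.7  -0.2   0. ]
shift tool mm [ 9.5 -0.2 -0. ] t 22.975 tcp [549.6  59.6 189.5] j [-0.04  0.29 -0.09  1.19 -0.   -0.17] F [-0.5  0.6 -1.5] w 42.7
jaw yaw 97.7 toolx [-0.003 -0.001 -1.   ]
```

```bash
python3 -m pendant '[-1,0.012,0,0,0,0,-0.1, -1,0.008,0,0,0,0,0]'; python3 - <<'E'
from h import *
go([549.7,59.6,78],np.radians(98))
E
```

```text
time_s: 23.22
ee_pos: [549.8, 59.6, 168.6]
orientation: [2.992, 1.57, -1.585]
ft_force: [-0.3, -0.1, -2.5]
gripper_width: 42.0
yaw 98.0 rotvec deg [-0.2 -0.  -0. ]
yaw 278.0 rotvec deg [179.8  -0.    0. ]
shift tool mm [90.6  0.1  0. ] t 23.225 tcp [549.8  59.6 168.6] j [-0.04  0.3  -0.13  1.14 -0.   -0.17] F [-0.3 -0.1 -2.5] w 42.0
jaw yaw 97.8 toolx [-0. -0. -1.]
```

Foot is now about 9 mm below the rod top with no contact force, so the rod is in the bore.

```bash
python3 -m pendant '[-1,0.015,0,0,0,0,0, -1,0.015,0,0,0,0,0, -1,0.015,0,0,0,0,0]'; python3 - <<'E'
from h import *
go([549.7,59.6,78],np.radians(98))
E
```

```text
time_s: 23.6
ee_pos: [550.0, 59.6, 120.8]
orientation: [-2.277, 1.57, -0.571]
ft_force: [-0.0, -0.4, -1.2]
gripper_width: 42.6
yaw 98.0 rotvec deg [-0.3 -0.   0. ]
yaw 278.0 rotvec deg [1.797e+02 1.000e-01 1.000e-01]
shift tool mm [42.8  0.4  0.1] t 23.6 tcp [550.   59.6 120.8] j [-0.04  0.33 -0.21  1.03 -0.   -0.17] F [-0.  -0.4 -1.2] w 42.6
jaw yaw 97.7 toolx [ 0.001 -0.001 -1.   ]
```

```bash
python3 -m pendant '[-1,0.015,0,0,0,0,0, -1,0.012,0,0,0,0,0, -1,0.006,0,0,0,0,0]'; python3 - <<'E'
from h import *
go([549.7,59.6,78],np.radians(98))
E
```

```text
time_s: 23.98
ee_pos: [549.1, 59.5, 84.0]
orientation: [1.698, 1.569, -2.879]
ft_force: [0.0, 0.5, -1.6]
gripper_width: 42.1
yaw 98.0 rotvec deg [-0.3 -0.  -0.1]
yaw 278.0 rotvec deg [ 1.797e+02 -1.000e-01  0.000e+00]
shift tool mm [ 6.  -0.6 -0. ] t 23.975 tcp [549.1  59.5  84. ] j [-0.04  0.36 -0.26  0.95 -0.   -0.17] F [ 0.   0.5 -1.6] w 42.1
jaw yaw 97.7 toolx [-0.002 -0.    -1.   ]
```

```bash
python3 -m pendant '[-1,0.004,0,0,0,0,0, -1,0.003,0,0,0,0,0, -1,0.002,0,0,0,0,0]'; python3 - <<'E'
from h import *
go([549.7,59.6,78],np.radians(98))
E
```

```text
time_s: 24.35
ee_pos: [549.5, 59.4, 77.7]
orientation: [-3.077, 1.57, -1.37]
ft_force: [-7.4, -0.7, 17.3]
gripper_width: 42.7
yaw 98.0 rotvec deg [-0.3 -0.   0. ]
yaw 278.0 rotvec deg [1.797e+02 0.000e+00 1.000e-01]
shift tool mm [-0.3 -0.3  0.2] t 24.35 tcp [549.5  59.4  77.7] j [-0.04  0.36 -0.27  0.93 -0.   -0.17] F [-7.4 -0.7 17.3] w 42.7
jaw yaw 97.7 toolx [ 0.    -0.001 -1.   ]
```

Floor contact (17 N up) at z 77.7, as predicted (77.9). Release and retreat straight up.

```bash
python3 -m pendant '[0.5,0,0,0,0,0,0, 0.5,0,0,0,0,0,0, 0.5,-0.01,0,0,0,0,0, 0.5,-0.03,0,0,0,0,0, 0.5,-0.04,0,0,0,0,0, 0.5,-0.05,0,0,0,0,0, 0.5,-0.05,0,0,0,0,0, 0.5,0,0,-0.05,0,0,0, 0.5,0,0,-0.06,0,0,0, 0.5,0,0,-0.06,0,0,0, 0.5,0,0,-0.06,0,0,0, 0.5,0,0,-0.06,0,0,0, 0.5,0,0,0,0,0,0]'; python3 - <<'E'
from h import *
go([549.7,59.6,78],np.radians(98))
for n in C:
    im=bot.read_camera(n);cv2.imwrite(f"pics/{n}11f.png",im[:,:,::-1]);u=proj(n,[580,50,150]).astype(int);cv2.imwrite(f"pics/{n}11.png",cv2.resize(im[u[1]-60:u[1]+60,u[0]-70:u[0]+70,::-1],None,fx=5,fy=5,interpolation=cv2.INTER_CUBIC))
E
```

```text
time_s: 25.98
ee_pos: [593.2, -235.8, 273.9]
orientation: [-1.988, 1.556, -0.277]
ft_force: [0.8, 1.2, -0.6]
gripper_width: 64.0
yaw 98.0 rotvec deg [ 0.  -0.3  0.8]
yaw 278.0 rotvec deg [-180.    -1.2   -0.5]
shift tool mm [194.1   4.6 299.7] t 25.975 tcp [ 593.2 -235.8  273.9] j [-0.51  0.42  0.31  1.44  0.   -0.65] F [ 0.8  1.2 -0.6] w 64.0
jaw yaw 98.0 toolx [ 0.014 -0.004 -1.   ]
```

View pics/scene11.png

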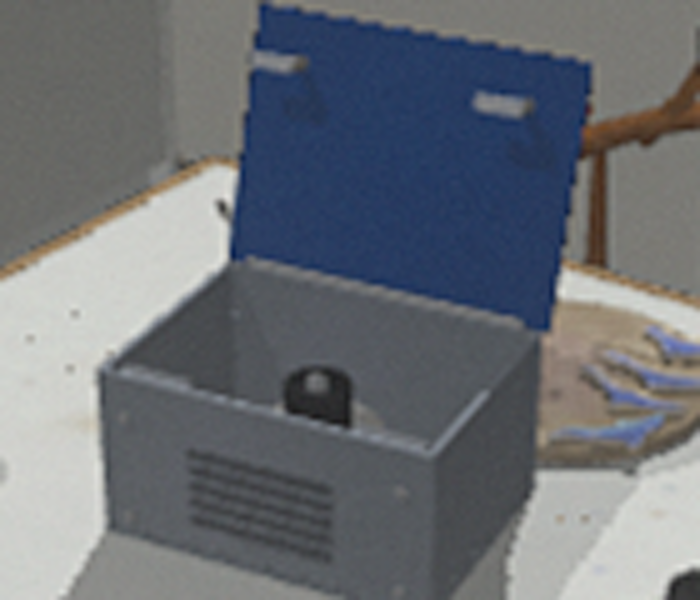

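View pics/top11f.png

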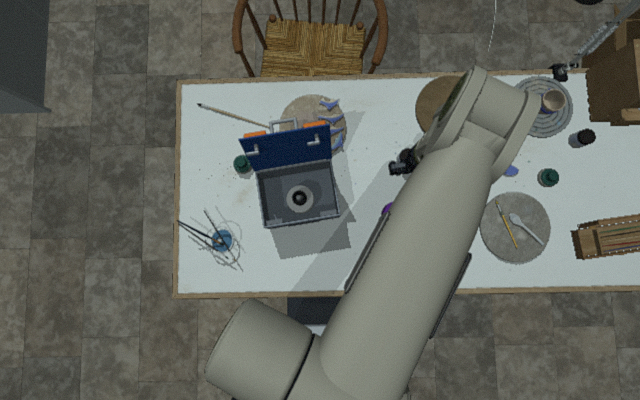

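The cartridge stands upright on the rod: the tip shows in the neck, scene crop (318,380). The panel leans back. Numeric checks before handing in.

```bash
python3 - <<'E'
from h import *
t=cv2.imread("pics/top11f.png");s=cv2.imread("pics/scene11f.png")
def quad(im,roi):
    h=cv2.cvtColor(im,cv2.COLOR_BGR2HSV);m=(h[...,0]>104)&(h[...,0]<122)&(h[...,1]>130)
    k=np.zeros(m.shape,bool);k[roi[1]:roi[3],roi[0]:roi[2]]=1
    b=max(blobs(m&k,100),key=lambda b:b[0]);c=cv2.findContours(b[3].astype(np.uint8),cv2.RETR_EXTERNAL,cv2.CHAIN_APPROX_NONE)[0]
    hull=cv2.convexHull(c[0]);return cv2.approxPolyDP(hull,5,True)[:,0]
print("scene",quad(s,(270,100,380,200)).tolist());print("top",quad(t,(230,110,345,180)).tolist())
e=np.array([np.cos(.1414),np.sin(.1414)]);l=np.array([-e[1],e[0]]);h=np.array([644.4,73.4])
for th in(1.62,1.75,1.85,1.9):
    for y in(118,-118):
        P=h-174*np.cos(th)*e+y*l;z=120+174*np.sin(th);print(th,y,proj("scene",[*P,z]).round(1),proj("top",[*P,z]).round(1))
hh=cv2.cvtColor(t,cv2.COLOR_BGR2HSV)
for q in blobs(hh[...,2]<40,25):
    if 280<q[1][0]<320 and 185<q[1][1]<210: print("neck",q[0],q[1],q[2],onz("top",q[1],102).round(1), proj("top",[550,60,102]).round(1))
# bystanders: before/after
a=cv2.imread("pics/top0.png")
d=cv2.absdiff(a,t).max(2)
for n,(x,y) in dict(pot=(215,242),jar=(407,157),timer=(243,163)).items(): print(n,d[y-12:y+12,x-12:x+12].mean().round(1))
def c(im,x0,y0,x1,y1,f):
    h=cv2.cvtColor(im,cv2.COLOR_BGR2HSV)[y0:y1,x0:x1];ys,xs=np.nonzero(f(h));return xs.mean()+x0,ys.mean()+y0
g=lambda h:(h[...,0]>60)&(h[...,0]<95)&(h[...,1]>90)
print("timer",c(a,228,148,258,178,g),c(t,228,148,258,178,g))
k=lambda h:h[...,2]<60
b0=cv2.imread("pics/scene0.png")
print("jar scene",c(b0,412,212,434,230,k),c(s,412,212,434,230,k))
print("jar top",c(a,395,145,420,170,k))
w=np.hstack([cv2.resize(x[y0:y0+80,x0:x0+60],None,fx=4,fy=4) for x,y0,x0 in((b0,190,395),(s,190,395),(cv2.imread("pics/scene8.png")*0,0,0))]);cv2.imwrite("pics/jar.png",w)
E
```

```text
scene [[296, 117], [361, 129], [353, 181], [290, 167]]
top [[331, 154], [255, 170], [239, 139], [328, 124]]
1.62 118 [288.7 117.7] [239.6 155.1]
1.62 -118 [357.5 130.4] [332.7 139.7]
1.75 118 [292.2 116.4] [238.6 146.7]
1.75 -118 [360.2 128.8] [331.2 131.4]
1.85 118 [294.7 116. ] [238.  140.6]
1.85 -118 [362.1 128.2] [330.1 125.4]
1.9 118 [296. 116.] [237.8 137.7]
1.9 -118 [363.  128.1] [329.5 122.6]
neck 118 [299.33 197.65] [293 191  14  14] [546.7  56.2 102. ] [298.  196.6]
pot 16.1
jar 43.6
timer 25.5
timer (np.float64(241.67857142857142), np.float64(163.21938775510205)) (np.float64(241.4756756756757), np.float64(163.5027027027027))
jar scene (np.float64(422.77611940298505), np.float64(222.26865671641792)) (np.float64(423.02272727272725), np.float64(222.36363636363637))
jar top (np.float64(406.962962962963), np.float64(156.0899470899471))
```

View pics/scene11f.png

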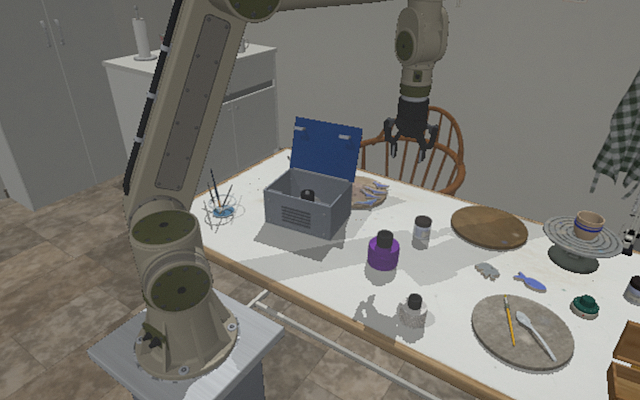

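Panel measures about 1.85–1.88 rad. The bystanders have not visibly moved and the robot is clear of everything, so I'm handing in.

```bash
python3 -c "
from workcell import bot
print(bot.job_done()); print(bot.observe()['time_s'])"
```

```text
the job is handed in; nothing more can be done
None
the job is handed in; nothing more can be done
```

I turned both fasteners clockwise to their stops, swung the panel open by its handle and lowered the larger pale cartridge over the guide rod. I let go only after it touched the floor, and handed in at about 26 s; no verdict was reported.

**Last checks**
- **Fasteners:** I turned each until the wrist torque rose to about 1.8 N m at the stop. In the pictures both wings lay parallel to the front edge before I lifted the panel.
- **Panel:** it stands at about 1.85–1.88 rad, judged from its corners in both views.
- **Cartridge:** floor contact came at tool height 77.7 mm, against 77.9 mm predicted, with 17 N upward. It stands upright, and the rod tip shows in the neck.
- **Bystanders:** the timer (top view) and glaze jar (scene view) shifted under half a pixel. I checked the brush pot only by eye and it looked unmoved.
- **Robot:** clear of everything, well above and to the right of the case.

**Where checks disagreed**
- **Cartridge position before gripping:** the two views differed by about 4 mm, so I centred it by closing the jaws in two directions.
- **Neck position at the end:** the top view put it about 5 mm from my rod estimate. The bore limits the real offset to about 4 mm, and the same view had put the rod top 2–4 mm off the same way. I take it as camera and shading bias, but did not confirm that.

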